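# Load, latch and start the film conditioning chest

## Task

Release the chest's lid by turning its latch knob a quarter turn, swing the lid fully open so that it stands upright, and lay every small black film roll flat on the chest's floor, none on top of another (there may be two, three or four). Then shut the lid, turn the knob fully back to latch it, and start the chest by pressing its three keys right down one after the other, from the smallest to the largest, letting each come back up. Press no key while the lid is open, never two at once, and leave the empty core, the loupe and the other things on the table where they are.

Things in the scene. Friction and masses are not known exactly. Their poses are not given: they have to be found in the camera images.
- chest: Film conditioning chest, fixed: an open-topped grey metal box 240 (x) x 260 (y) mm outside, 85 mm high, walls 6 mm, under an aluminium lid. Origin on the table under its centre, z up; it may be yawed up to 0.15 rad. The lid is hinged along the top of its +y wall; latch and handle are along its -y side. A small steel catch (the keeper, 40 mm long) sticks 18 mm inward from the top of the -y wall, around x = +55 mm.
- chest_floor (a point): Centre of the chest's inside floor, 12 mm above the table (inside 228 x 248 mm, 73 mm deep); axes as the chest's.
- lid (a joint): Angle of the chest's lid: 0 shut, grows as its -y edge rises, up to 1.85 rad (at 1.57 it stands upright on the +y wall). The lid plate is 240 x 260 x 8 mm, 0.35 kg; its stiff hinge (about 0.6 N m friction) keeps it wherever it is left. Held shut while the latch is on (it can then rise only about 0.01 rad).
- lid_handle (a point): Middle of the lid's handle: a round bar 10 mm thick and 80 mm long, parallel to the chest's x axis, its axis 40 mm above the lid's top face and 220 mm from the hinge line (at chest x = -50 mm, y = -90 mm when shut). It moves with the lid; axes as the lid's (= the chest's when shut).
- lid_hinge (a point): Point on the lid's hinge line (at the lid's underside, 85 mm above the table, chest y = +130 mm), opposite the handle; the hinge line runs along the chest's x axis. Axes turn with the lid. From here the handle point lies at -220 mm in the lid's y and +48 mm in its z.
- latch (a joint): Angle of the quarter-turn cam latch knob on the lid: 0 fully latched, growing clockwise seen from above to 1.571 (released). It starts anywhere from 0 to 0.25. It is stiff by friction only (0.05 N m) and stays where left. It must be above about 1.3 for the cam under the lid to be clear of the keeper. The lid cannot pass the keeper while the cam is turned out.
- latch_grip (a point): On the axis of the latch knob, at gripping height: 30 mm above the lid's top face (at chest x = +55 mm, y = -95 mm when shut). The knob is a black upright bar 44 mm long, 14 mm thick, reaching 41 mm above the lid on a steel disc 42 mm across; a white line marks the end that points the way of the cam. At 0 the bar lies along the chest's y axis with the marked end to -y; released, along the chest's x axis with the marked end to -x.
- key_small (a joint): How far the small key is down, in m: 0 up, 0.006 fully down. Springs back up; starts to move at about 1.5 N, fully down takes 5 N; counts as pressed beyond about 0.0042.
- key_small_top (a point): Centre of the top face of the small key, 18 mm across (collar 34 mm across, its rim 10 mm lower); moves with the key. The three keys, round, white, stand in one row 75 mm apart (in an order that varies) on a fixed grey console 90 x 250 mm, 40 mm high, with a black top; key tops are about 62 mm above the table.
- key_medium (a joint): How far the medium key is down, in m: 0 up, 0.006 fully down. Springs back up; starts to move at about 1.5 N, fully down takes 5 N; counts as pressed beyond about 0.0042.
- key_medium_top (a point): Centre of the top face of the medium key, 27 mm across (collar 43 mm across, its rim 10 mm lower); moves with the key. The three keys, round, white, stand in one row 75 mm apart (in an order that varies) on a fixed grey console 90 x 250 mm, 40 mm high, with a black top; key tops are about 62 mm above the table.
- key_large (a joint): How far the large key is down, in m: 0 up, 0.006 fully down. Springs back up; starts to move at about 1.5 N, fully down takes 5 N; counts as pressed beyond about 0.0042.
- key_large_top (a point): Centre of the top face of the large key, 39 mm across (collar 55 mm across, its rim 10 mm lower); moves with the key. The three keys, round, white, stand in one row 75 mm apart (in an order that varies) on a fixed grey console 90 x 250 mm, 40 mm high, with a black top; key tops are about 62 mm above the table.
- roll1: A small roll of black film wound on a white hub, lying flat: a plain disc 44 mm across and 35 mm tall, about 80 g, with a thin paper band round it. Origin at the centre of its underside, z up. May be absent (then None from the start).
- roll2: A small roll of black film wound on a white hub, lying flat: a plain disc 44 mm across and 35 mm tall, about 80 g, with a thin paper band round it. Origin at the centre of its underside, z up. May be absent (then None from the start).
- roll3: A small roll of black film wound on a white hub, lying flat: a plain disc 44 mm across and 35 mm tall, about 80 g, with a thin paper band round it. Origin at the centre of its underside, z up. May be absent (then None from the start).
- roll4: A small roll of black film wound on a white hub, lying flat: a plain disc 44 mm across and 35 mm tall, about 80 g, with a thin paper band round it. Origin at the centre of its underside, z up. May be absent (then None from the start).
- core: Bystander: an empty white film core, an open ring 50 mm across, bore 28 mm, 35 mm tall. Origin under its centre. Not to be moved.
- loupe: Bystander: a small loupe, 42 mm across, 38 mm tall, black upper part on a clear foot. Origin under its centre. Not to be moved.
- tape: Bystander: a roll of splicing tape, amber ring 60 mm across, 18 mm tall. Origin under its centre.
- splicer: Bystander: a film splicer, 90 x 160 mm base, up to 68 mm tall. Origin under its centre.
- driver: Bystander: a screwdriver lying on the table, red handle, about 20 cm long.
- mug: Bystander: a small blue mug 68 mm across, 70 mm tall. Origin under its centre.
- bracket: Bystander: an angle bracket, 35 x 130 mm, 34 mm tall. Origin under its foot's centre.
There are look-alikes about, which are no part of the job. What is shaped like the roll2 but red or yellow is not meant.

How it is judged:
By the outcome, as a careful person would: the job done as asked, in the order asked, and still so for the second after the job is handed in, with the robot touching nothing.
Of roll1, roll2, roll3, roll4 only 2 to 4 are there at a start; the rules pass over those that are not, and their reading is None.
At some moment in a run one of roll1, roll2, roll3, roll4 may be knocked a few centimetres aside while the robot is not near it.
It also fails if it takes over 210 s, if anything falls off the work surface, if the arm or the gripper's body presses on something with over 40 N, if the wrist force passes 120 N, or if a joint passes its speed limit or range.

## Robot

A 6-joint arm with a two-finger parallel gripper is mounted at the origin on the work surface. World frame = base frame: x ahead of the robot, y to its left, z up, the work surface at z = 0. Lengths are in m, angles in rad, forces in N, time in s.
With the tool pointing down it reaches from about 0.275 to 0.975 m from the base axis. Payload 8.4 kg.
Tool frame: the origin (TCP) lies midway between the tips of the shut fingers; the grasp point (between the pads) lies 19 mm behind it; z points along the fingers, y is the direction in which the jaws open and shut (so a half turn about z gives the same grasp; the last joint's range is limited). The gripper opens to 92 mm and grips with 3 to 60 N. Pads are 20 mm wide; open, the fingers measure 128 mm over their backs; the gripper's body (75 mm by 189 mm) begins 69 mm behind the grasp point.
Start: joints at [1.339, 0.353, 1.633, -0, 1.155, -0.002], TCP at [0.142, 0.609, 0.215] pointing down, gripper open.
Joint ranges: [-2.63, 2.63], [-0.92, 2.1], [0.06, 2.66], [-1.3, 4.44], [0, 2.69], [-3.02, 3.02]. Speed limits (rad/s): [2.22, 2.22, 2.79, 3.14, 3.14, 3.14].

## Interface

Orientations are given as a unit quaternion [w, x, y, z].
In Python, from rig import env gives the robot as it stands.
- The arm moves only by the tool step_arm, never from a script. Its argument "commands" is a list of rows, each an object with "offset": the shift along the tool's x, y, z normalised to -1 to 1, where 1 is 30 cm, a list of three; "angular": the turn, a rotation vector about the tool's x, y, z normalised to -1 to 1, where 1 is 90 degrees, a list of three; "gripper": the gripper command: -1 is fully open, 1 is shut, values between are in proportion. A call has 1 to 20 rows; each row shifts and turns the pose as measured when the row begins, along the tool's axes as they then stand; what a row does not reach is not made up. A row lasts 1/10 s, in which the tool goes at most 50 mm and 8.59 degrees, less where a joint would pass 70% of its speed; a pose out of reach is approached as far as the arm can. A call with a number of a shift or a turn outside -1 to 1 is refused whole. A call with a gripper value outside its range is refused whole. The fingers move at their own pace and stop on an object; "grip_force" is the grip in N (left out, the last holds). Time passes only in rows, so rows that do not move let the fingers close. It gives the time, the measured TCP pose, the force and the opening at its end, in the units of the state.
- env.get_state(): the state, without advancing time (a new reading comes with each control period).
- env.snapshot(name): name is "side" or "top"; returns a dict with "color" (384x512x3 uint8, red, green, blue), "vertical_fov" (degrees; the focal length in pixels is half the picture's height over the tangent of half this angle, whatever the lens; pixels are square), "cx", "cy" (the principal point, pixels), "rvec" (rotation vector, rad) and "tvec" (3), from world to camera coordinates, as OpenCV has them. Camera axes: x right, y down, z forward; pixel columns grow to the right and rows downward; lengths in m; the calibration is good to about 2 mm. A picture is of the moment at which its call begins. There is no depth.
- env.close_job(): hands the job in, once; it reports no verdict.
The state is a dict: "time_s": time; "q": joint angles; "qvel": joint speeds; "tau": joint torques, N m; "eef_pos": TCP position; "ee_rot": TCP orientation; "contact_force": force on the tool from outside, world axes, zero at the start; "ft_torque": the same for the moment, N m; "finger_gap": finger opening in m.
Only numpy, scipy, OpenCV 4.12 (cv2) and the standard library are available. Lean on these libraries where they do the work, as an engineer would, in place of code of your own. Each camera call takes 0.05 s, during which the arm holds its last target. There are 200 camera calls.

## Working session

There is one attempt and no reset: what is moved stays moved. The work goes in short steps, Python scripts to look and compute and a tool call to move; the robot and the scene stay as the last step left them, time stands still between calls to the robot, and variables do not carry over. Pictures are saved under pics/ and viewed, on a budget of 14 in all, crops included, one or two more only if the job needs it, and the job is handed in when it is done.

Besides the shell and the picture viewer there is one more tool, called after ">>>" by a JSON object that holds its "method" and its "body", one argument or row to a line. step_arm: Moves the arm, as the interface text tells. Scaled input: -1 to 1 covers 30 cm each way for a shift and 90 degrees each way for a turn. Its arguments: {"type":"object","properties":{"commands":{"type":"array"},"grip_force":{"type":"number"}},"required":["commands"]}

```bash
ls; mkdir -p pics; cat > h.py <<'E'
import numpy as np, cv2, pickle
from rig import env
def snap(n,f):
    s=env.snapshot(n); cv2.imwrite(f'pics/{f}.png',s['color'][:,:,::-1]); pickle.dump(s,open(f'pics/{f}.pkl','wb')); return s
def load(f): return pickle.load(open(f'pics/{f}.pkl','rb'))
def cam(s):
    R=cv2.Rodrigues(np.array(s['rvec'],float))[0]; t=np.array(s['tvec'],float).ravel()
    f=s['color'].shape[0]/2/np.tan(np.radians(s['vertical_fov'])/2); return R,t,f
def ray(s,u,v):
    R,t,f=cam(s); d=R.T@np.array([(u-s['cx'])/f,(v-s['cy'])/f,1]); return -R.T@t,d
def plane(s,u,v,z):
    o,d=ray(s,u,v); return o+d*(z-o[2])/d[2]
def tri(s1,p1,s2,p2):
    o1,d1=ray(s1,*p1);o2,d2=ray(s2,*p2);d1/=np.linalg.norm(d1);d2/=np.linalg.norm(d2)
    a=np.linalg.lstsq(np.c_[d1,-d2],o2-o1,rcond=None)[0]; x,y=o1+a[0]*d1,o2+a[1]*d2
    return (x+y)/2,np.linalg.norm(x-y)
def proj(s,P):
    R,t,f=cam(s); c=R@np.array(P)+t; return c[0]/c[2]*f+s['cx'],c[1]/c[2]*f+s['cy']
E
python3 - <<'E'
from h import *
for n in('top','side'):
    s=snap(n,n+'0'); print(n,s['vertical_fov'],s['cx'],s['cy'],ray(s,s['cx'],s['cy']),s.keys())
    cv2.imwrite(f'pics/{n}0b.png',cv2.resize(s['color'][:,:,::-1],(800,600),interpolation=cv2.INTER_CUBIC))
print(env.get_state())
E
```

```text
pics
top 43.02861622016679 255.77309814076034 191.8737780962307 (array([0.22765006, 0.02096547, 1.97976165]), array([ 0.17785167, -0.00558183, -0.98404148])) dict_keys(['color', 'vertical_fov', 'cx', 'cy', 'rvec', 'tvec'])
side 45.85202824286255 258.3373460664914 188.81015198951542 (array([ 0.11274044, -1.04184597,  1.02626609]), array([ 0.2983198 ,  0.70885234, -0.63916637])) dict_keys(['color', 'vertical_fov', 'cx', 'cy', 'rvec', 'tvec'])
{'time_s': 0.1, 'q': array([ 1.33862222e+00,  3.53596133e-01,  1.63403027e+00,  6.53705765e-06,
        1.15521743e+00, -2.38837180e-03]), 'qvel': array([-0.00126483, -0.0016209 , -0.00099224,  0.00023912,  0.00131807,
        0.00121369]), 'tau': array([ 1.16765630e-03, -5.94904804e+01, -3.34931660e+01,  6.99505792e-02,
        1.85052480e-02, -7.58023975e-05]), 'eef_pos': array([0.14224565, 0.60814809, 0.21394062]), 'ee_rot': array([-7.61708711e-05,  1.14641554e-01,  9.93406726e-01, -6.20942877e-04]), 'contact_force': array([ 0.39521917,  0.12200946, -0.94270114]), 'ft_torque': array([ 0.00899716, -0.01440852,  0.02608829]), 'finger_gap': 0.0919094092030805}
```

View pics/top0b.png

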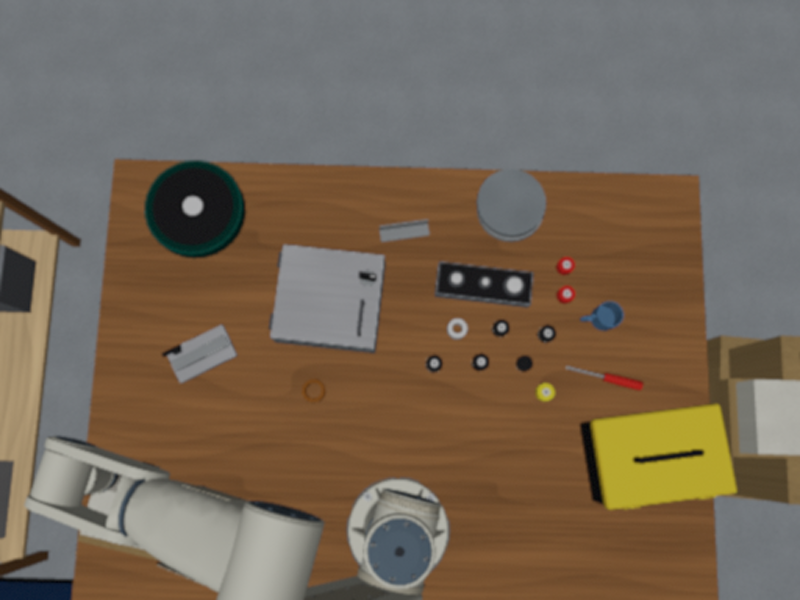

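View pics/side0b.png

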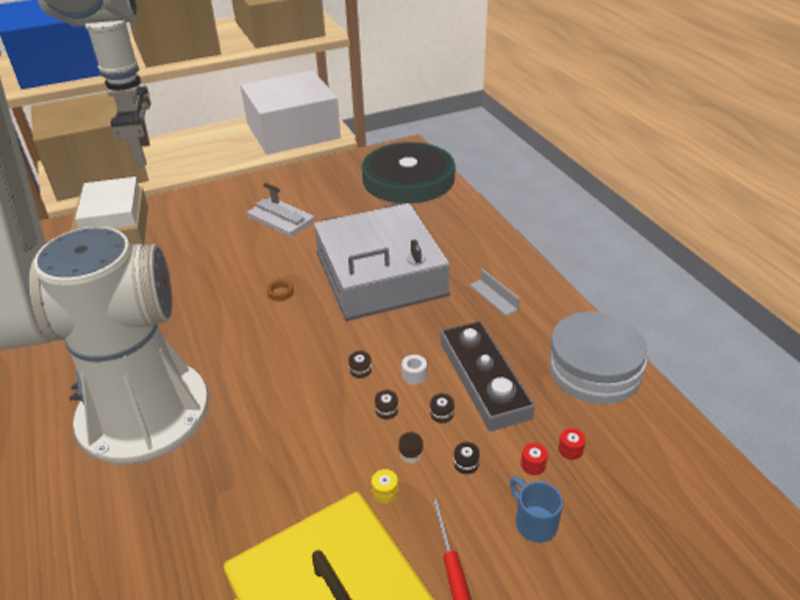

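Top view (800x600): chest at (328,297), with its knob at (367,276) and handle at (362,318). The keys are medium (456,278), small (486,282) and large (514,285). There are four black rolls, at (434,363), (481,362), (501,327) and (547,333). The loupe is the all-black one at (525,363) and the core is at (457,328). The side view agrees.

```bash
cat >> h.py <<'E'
def blob(s,p,r,kind,thr):
    """centroid of bright-white / dark blob near p(512 px)"""
    k=6; u,v=p; c=s['color'].astype(np.float32)
    u0,v0=int(u-r),int(v-r); c=c[v0:v0+2*r+1,u0:u0+2*r+1]
    c=cv2.resize(c,None,fx=k,fy=k,interpolation=cv2.INTER_CUBIC)
    m=(c.min(2)>thr) if kind=='w' else (c.max(2)<thr)
    n,l,st,ce=cv2.connectedComponentsWithStats(m.astype(np.uint8))
    if n<2: return None
    i=1+np.argmax(st[1:,4]); a=cv2.minAreaRect(np.argwhere(l==i)[:,::-1].astype(np.float32))
    x,y=ce[i]; return ((x+.5)/k-.5+u0,(y+.5)/k-.5+v0),st[i,4]/k/k,(a[1][0]/k,a[1][1]/k,a[2])
E
python3 - <<'E'
from h import *
T,S=load('top0'),load('side0')
items={'km':((456,278),(470,335),'w',150),'ks':((486,282),(485,360),'w',150),'kl':((514,285),(501,388),'w',150),
'r1':((434,363),(360,358),'w',140),'r2':((481,362),(386,398),'w',140),'r3':((501,327),(442,402),'w',140),'r4':((547,333),(466,453),'w',140),
'core':((457,328),(414,367),'w',140),'loupe':((525,363),(411,445),'d',70),'knob':((367,276),(416,250),'d',70)}
for n,(a,b,k,th) in items.items():
    A=blob(T,np.array(a)*.64,9 if n[0]=='k' else 7,k,th);B=blob(S,np.array(b)*.64,12 if n[0]=='k' else 8,k,th)
    if A is None or B is None: print(n,A,B);continue
    P,e=tri(T,A[0],S,B[0]); print(n,np.round(P,4),'gap',round(e,4),'area',round(A[1],1),round(B[1],1),np.round(A[2],1),np.round(B[2],1))
for n,s,box in(('top',T,(170,150,260,230)),('side',S,(195,125,295,205))):
    x0,y0,x1,y1=box; c=cv2.resize(s['color'][y0:y1,x0:x1,::-1],None,fx=4.4,fy=4.4,interpolation=cv2.INTER_CUBIC)
    cv2.imwrite(f'pics/c_{n}.png',c)
a=cv2.imread('pics/c_top.png');b=cv2.imread('pics/c_side.png');h=max(a.shape[0],b.shape[0])
f=lambda i:cv2.copyMakeBorder(i,0,h-i.shape[0],0,0,cv2.BORDER_CONSTANT)
o=np.hstack([f(a),f(b)]);print(o.shape);cv2.imwrite('pics/c.png',cv2.resize(o,(800,int(o.shape[0]*800/o.shape[1]))))
E
```

```text
km [ 0.6363 -0.1333  0.058 ] gap 0.0019 area 26.7 43.9 [ 5.5  5.7 90. ] [ 6.7  8.1 71.6]
ks [ 0.6295 -0.2081  0.0577] gap 0.0019 area 9.7 23.1 [ 3.5  3.2 90. ] [ 5.2  5.5 90. ]
kl [ 0.6226 -0.2831  0.0578] gap 0.0017 area 59.6 112.0 [ 8.5  8.5 90. ] [13.2 10.6 18.4]
r1 [ 0.4175 -0.0813  0.0348] gap 0.0018 area 13.3 21.5 [ 4.   3.8 90. ] [ 4.5  6.  90. ]
r2 [ 0.4246 -0.2013  0.0348] gap 0.0017 area 13.7 25.4 [ 3.8  4.  90. ] [ 5.   6.2 90. ]
r3 [ 0.5147 -0.2535  0.035 ] gap 0.0019 area 12.7 24.7 [ 3.8  3.8 90. ] [6.5 5.  6.3]
r4 [ 0.5033 -0.3732  0.0344] gap 0.0015 area 11.0 31.3 [ 4.1  3.2 82.9] [ 5.8  6.8 90. ]
core [ 0.5096 -0.1397  0.0247] gap 0.0037 area 79.7 198.4 [11.8 11.8 90. ] [15.8 15.8 90. ]
loupe [ 0.424  -0.3134  0.0253] gap 0.0018 area 77.3 170.9 [ 9.5 10.  63.4] [15.3 13.7 90. ]
knob [0.6223 0.0972 0.1119] gap 0.0021 area 30.7 39.9 [10.4  4.1 12.5] [13.8  4.5 71.6]
(352, 836, 3)
```

View pics/c.png

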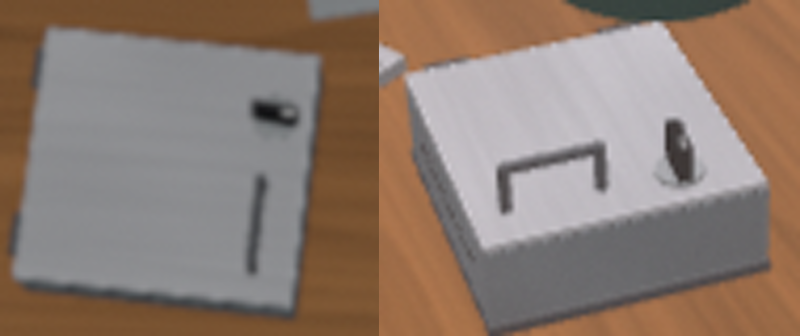

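```bash
python3 - <<'E'
from h import *
T,S=load('top0'),load('side0')
def lid(s,box,thr):
    x0,y0,x1,y1=box;k=4
    c=cv2.resize(s['color'][y0:y1,x0:x1].astype(np.float32),None,fx=k,fy=k,interpolation=cv2.INTER_CUBIC)
    m=((c.min(2)>thr)).astype(np.uint8)
    m=cv2.morphologyEx(m,cv2.MORPH_CLOSE,np.ones((61,61)))
    m=cv2.morphologyEx(m,cv2.MORPH_OPEN,np.ones((9,9)))
    n,l,st,ce=cv2.connectedComponentsWithStats(m);i=1+np.argmax(st[1:,4])
    cs=max(cv2.findContours((l==i).astype(np.uint8),0,2)[0],key=cv2.contourArea)
    h=cv2.convexHull(cs); q=cv2.approxPolyN(h,4) if hasattr(cv2,'approxPolyN') else cv2.approxPolyDP(h,15,True)
    return (q.reshape(-1,2)+.5)/k-.5+[x0,y0]
for n,s,b in(('T',T,(165,145,255,235)),('S',S,(195,125,292,205))):
  for thr in (100,120,135):
    q=lid(s,b,thr); P=np.array([plane(s,*p,.093)[:2] for p in q]); print(n,thr,np.round(q,1).tolist(),np.round(P,4).tolist(),'c',np.round(P.mean(0),4),
     'sides',np.round([np.linalg.norm(P[i]-P[i-1]) for i in range(4)],4), np.round([np.degrees(np.arctan2(*(P[i]-P[i-1])[::-1])) for i in range(4)],1))
# handle bar top view
A=blob(T,(231.8,203.5),13,'d',110);print(A)
p=plane(T,*A[0],.133);print('handle',p)
c=T['color'].max(2).astype(int); print(c[190:218,226:240])
E
```

```text
T 100 [[238.6, 223.4], [172.1, 216.1], [180.4, 156.6], [257.1, 141.9]] [[0.4424, 0.0738], [0.464, 0.3335], [0.7032, 0.314], [0.7725, 0.0099]] c [0.5955 0.1828] sides [0.3363 0.2606 0.24   0.3119] [169.   85.2  -4.7 -77.2]
T 120 [[245.4, 161.6], [238.6, 222.9], [172.6, 215.6], [180.6, 156.1]] [[0.6899, 0.0547], [0.4443, 0.0739], [0.466, 0.3317], [0.7053, 0.3131]] c [0.5764 0.1933] sides [0.2589 0.2463 0.2587 0.24  ] [-93.4 175.5  85.2  -4.4]
T 135 [[244.6, 163.4], [238.4, 222.4], [173.4, 215.1], [181.1, 156.4]] [[0.6826, 0.0575], [0.4463, 0.0749], [0.468, 0.3289], [0.7043, 0.3111]] c [0.5753 0.1931] sides [0.2545 0.237  0.2549 0.237 ] [-94.9 175.8  85.1  -4.3]
S 100 [[305.6, 182.1], [222.4, 212.1], [187.6, 136.6], [261.4, 121.6]] [[0.7015, -0.042], [0.4048, -0.0611], [0.4326, 0.3878], [0.7257, 0.3639]] c [0.5661 0.1621] sides [0.4066 0.2973 0.4498 0.294 ] [ -93.4 -176.3   86.4   -4.7]
S 120 [[295.6, 169.1], [219.6, 185.6], [187.6, 136.9], [261.6, 121.9]] [[0.7045, 0.0341], [0.4411, 0.0622], [0.4321, 0.3862], [0.7258, 0.3617]] c [0.5759 0.2111] sides [0.3283 0.2649 0.3241 0.2947] [-93.
[... 1395 characters left out ...]
2 126  95  79 104 133 143 143 142 142 142 143 144]
 [145 142 126  96  81 109 135 144 144 143 143 143 144 144]
 [144 141 124  91  79 110 135 143 144 143 143 143 144 142]
 [144 140 117  84  83 118 138 142 143 143 143 143 143 140]
 [145 140 114  82  87 126 142 144 144 143 144 144 144 139]
 [145 140 113  82  89 128 144 145 145 144 144 145 145 140]
 [147 141 113  79  86 127 143 145 144 144 144 144 145 140]
 [147 142 113  77  82 126 144 145 145 144 144 144 145 140]
 [146 142 119  86  88 127 144 146 146 145 146 145 147 144]
 [144 143 132 116 118 136 143 145 144 144 144 146 146 143]
 [143 143 141 137 138 141 143 143 142 143 143 143 143 133]
 [145 145 144 143 144 145 144 143 143 143 143 143 140 124]]
```

```bash
cat >> h.py <<'E'
from scipy.spatial.transform import Rotation as Ro
C=np.array([.5762,.1937]);YAW=-.081
def ch(x,y): c,s=np.cos(YAW),np.sin(YAW); return C+[c*x-s*y,s*x+c*y]
def st():
    s=env.get_state(); w,x,y,z=s['ee_rot']; R=Ro.from_quat([x,y,z,w]).as_matrix()
    print('t',round(s['time_s'],2),'p',np.round(s['eef_pos'],4),'head',round(np.degrees(np.arctan2(R[1,1],R[0,1])),2),'tz',np.round(R[:,2],3),'F',np.round(s['contact_force'],1),'gap',round(s['finger_gap'],4),'q',np.round(s['q'],2)); return s,R
def to(p,head=None,n=1):
    """normalised total offset (tool axes) to world p, split in n rows; turn about tool z to heading deg; tilt fix"""
    s,R=st(); d=R.T@(np.array(p)-s['eef_pos'])/.3
    print('offset',np.round(d,3),'per row',np.round(d/n,4),'rows>=',round(np.linalg.norm(d)*6,1))
    if head is not None:
        h=np.radians(head); Rt=np.c_[[np.sin(h),-np.cos(h),0],[np.cos(h),np.sin(h),0],[0,0,-1]]
        # x = y cross z
        Rt[:,0]=np.cross(Rt[:,1],Rt[:,2]); r=Ro.from_matrix(R.T@Rt).as_rotvec()/(np.pi/2); print('turn',np.round(r,3),'rows>=',round(np.linalg.norm(r)*90/8.59,1))
E
python3 - <<'E'
from h import *
print(ch(55,-95) if 0 else ch(.055,-.095),ch(-.05,-.09),ch(-.05,.13))
to([*ch(.055,-.095),.214],-12,15)
E
```

```text
[0.62333308 0.09456135] [0.5190819  0.10804066] [0.53688242 0.32731934]
t 0.1 p [0.1422 0.6081 0.2139] head 76.83 tz [-0.    -0.001 -1.   ] F [ 0.4  0.1 -0.9] gap 0.0919 q [ 1.34  0.35  1.63  0.    1.16 -0.  ]
offset [-1.951e+00 -1.302e+00  1.000e-03] per row [-1.301e-01 -8.680e-02  1.000e-04] rows>= 14.1
turn [-0.001  0.001  0.987] rows>= 10.3
```

>>> {"method": "step_arm", "body": {
  "commands": [
    {"offset": [-0.13,-0.087,0],"angular": [0,0,0],"gripper": -0.09},
    {"offset": [-0.13,-0.087,0],"angular": [0,0,0],"gripper": -0.09},
    {"offset": [-0.13,-0.087,0],"angular": [0,0,0],"gripper": -0.09},
    {"offset": [-0.13,-0.087,0],"angular": [0,0,0],"gripper": -0.09},
    {"offset": [-0.13,-0.087,0],"angular": [0,0,0],"gripper": -0.09},
    {"offset": [-0.13,-0.087,0],"angular": [0,0,0],"gripper": -0.09},
    {"offset": [-0.13,-0.087,0],"angular": [0,0,0],"gripper": -0.09},
    {"offset": [-0.13,-0.087,0],"angular": [0,0,0],"gripper": -0.09},
    {"offset": [-0.13,-0.087,0],"angular": [0,0,0],"gripper": -0.09},
    {"offset": [-0.13,-0.087,0],"angular": [0,0,0],"gripper": -0.09},
    {"offset": [-0.13,-0.087,0],"angular": [0,0,0],"gripper": -0.09},
    {"offset": [-0.13,-0.087,0],"angular": [0,0,0],"gripper": -0.09},
    {"offset": [-0.13,-0.087,0],"angular": [0,0,0],"gripper": -0.09},
    {"offset": [-0.13,-0.087,0],"angular": [0,0,0],"gripper": -0.09},
    {"offset": [0,0,0],"angular": [0,0,0.095],"gripper": -0.09},
    {"offset": [0,0,0],"angular": [0,0,0.095],"gripper": -0.09},
    {"offset": [0,0,0],"angular": [0,0,0.095],"gripper": -0.09},
    {"offset": [0,0,0],"angular": [0,0,0.095],"gripper": -0.09},
    {"offset": [0,0,0],"angular": [0,0,0.095],"gripper": -0.09},
    {"offset": [0,0,0],"angular": [0,0,0.095],"gripper": -0.09}
  ],
  "grip_force": 20
}}

```text
time_s: 2.1
eef_pos: [0.6055, 0.1052, 0.207]
ee_rot: [-0.002, 0.534, 0.846, -0.004]
contact_force: [-0.4, 0.0, 0.7]
finger_gap: 0.05
```

```bash
python3 - <<'E'
from h import *
to([*ch(.055,-.095),.17],-12,5)
E
```

```text
t 2.1 p [0.6055 0.1052 0.207 ] head 25.45 tz [-0.007 -0.004 -1.   ] F [-0.4  0.   0.7] gap 0.05 q [ 0.17  0.35  1.66 -0.    1.14 -0.27]
offset [-0.057  0.039  0.123] per row [-0.0115  0.0079  0.0246] rows>= 0.8
turn [-0.005  0.002  0.416] rows>= 4.4
```

>>> {"method": "step_arm", "body": {
  "commands": [
    {"offset": [-0.057,0.039,0.08],"angular": [-0.005,0,0],"gripper": -0.09},
    {"offset": [0,0,0],"angular": [0,0,0.094],"gripper": -0.09},
    {"offset": [0,0,0],"angular": [0,0,0.094],"gripper": -0.09},
    {"offset": [0,0,0],"angular": [0,0,0.094],"gripper": -0.09},
    {"offset": [0,0,0],"angular": [0,0,0.094],"gripper": -0.09},
    {"offset": [0,0,0],"angular": [0,0,0.04],"gripper": -0.09}
  ]
}}

```text
time_s: 2.7
eef_pos: [0.6223, 0.094, 0.1794]
ee_rot: [-0.001, 0.783, 0.622, -0.002]
contact_force: [0.5, -0.4, -0.0]
finger_gap: 0.0497
```

```bash
python3 - <<'E'
from h import *
to([*ch(.055,-.095),.106],-12,2)
E
```

```text
t 2.7 p [0.6223 0.094  0.1794] head -13.14 tz [-0.004 -0.001 -1.   ] F [ 0.5 -0.4 -0. ] gap 0.0497 q [ 0.15  0.4   1.65 -0.    1.1   0.38]
offset [0.003 0.004 0.245] per row [0.0017 0.0019 0.1223] rows>= 1.5
turn [-0.003  0.001 -0.013] rows>= 0.1
```

>>> {"method": "step_arm", "body": {
  "commands": [
    {"offset": [0.002,0.002,0.12],"angular": [-0.003,0,0],"gripper": -0.09},
    {"offset": [0.002,0.002,0.12],"angular": [0,0,0],"gripper": -0.09},
    {"offset": [0,0,0],"angular": [0,0,0],"gripper": 1},
    {"offset": [0,0,0],"angular": [0,0,0],"gripper": 1},
    {"offset": [0,0,0],"angular": [0,0,0],"gripper": 1},
    {"offset": [0,0,0],"angular": [0,0,0],"gripper": 1},
    {"offset": [0,0,0],"angular": [0,0,0],"gripper": 1}
  ],
  "grip_force": 20
}}

```text
time_s: 3.4
eef_pos: [0.6211, 0.096, 0.1084]
ee_rot: [-0.001, 0.785, 0.62, -0.002]
contact_force: [-2.7, 2.4, -5.9]
finger_gap: 0.0141
```

```bash
python3 - <<'E'
from h import *
s=to([*ch(.055,-.095),.106],-95,1)
print(env.get_state()['ft_torque'])
s=snap('top','k1'); A=s['color'][140:240,165:265,::-1]; cv2.imwrite('pics/k1c.png',cv2.resize(A,(500,500),interpolation=cv2.INTER_CUBIC))
E
```

```text
t 3.4 p [0.6211 0.096  0.1084] head -13.36 tz [-0.005 -0.    -1.   ] F [-2.7  2.4 -5.9] gap 0.0141 q [0.15 0.47 1.71 0.   0.96 0.38]
offset [-0.003  0.008  0.008] per row [-0.003   0.0083  0.0079] rows>= 0.1
turn [-0.002  0.003  0.907] rows>= 9.5
[ 0.51723297  0.47772079 -0.00308617]
```

>>> {"method": "step_arm", "body": {
  "commands": [
    {"offset": [0,0,0],"angular": [0,0,0.095],"gripper": 1},
    {"offset": [0,0,0],"angular": [0,0,0.095],"gripper": 1},
    {"offset": [0,0,0],"angular": [0,0,0.095],"gripper": 1},
    {"offset": [0,0,0],"angular": [0,0,0.095],"gripper": 1},
    {"offset": [0,0,0],"angular": [0,0,0.095],"gripper": 1},
    {"offset": [0,0,0],"angular": [0,0,0.095],"gripper": 1},
    {"offset": [0,0,0],"angular": [0,0,0.095],"gripper": 1},
    {"offset": [0,0,0],"angular": [0,0,0.095],"gripper": 1},
    {"offset": [0,0,0],"angular": [0,0,0.095],"gripper": 1},
    {"offset": [0,0,0],"angular": [0,0,0.04],"gripper": 1}
  ]
}}

```text
time_s: 4.45
eef_pos: [0.6231, 0.0935, 0.1114]
ee_rot: [0.003, 0.999, -0.042, 0.001]
contact_force: [0.2, 0.6, -6.9]
finger_gap: 0.0139
```

```bash
python3 - <<'E'
from h import *
to([*ch(.055,-.095),.106],-95.5,1)
print(env.get_state()['ft_torque'])
E
```

```text
t 4.45 p [0.6231 0.0935 0.1114] head -94.86 tz [ 0.002 -0.005 -1.   ] F [ 0.2  0.6 -6.9] gap 0.0139 q [ 0.15  0.47  1.71 -0.01  0.96  1.81]
offset [ 0.    -0.004  0.018] per row [ 0.0005 -0.0038  0.0181] rows>= 0.1
turn [ 0.003 -0.002  0.007] rows>= 0.1
[-0.10894406  0.11327908  0.02274293]
```

>>> {"method": "step_arm", "body": {
  "commands": [
    {"offset": [0,0,0],"angular": [0,0,0],"gripper": -0.09},
    {"offset": [0,0,0],"angular": [0,0,0],"gripper": -0.09},
    {"offset": [0,0,0],"angular": [0,0,0],"gripper": -0.09},
    {"offset": [0,0,0],"angular": [0,0,0],"gripper": -0.09},
    {"offset": [0,0,-0.12],"angular": [0,0,0],"gripper": -0.09},
    {"offset": [0,0,-0.12],"angular": [0,0,0],"gripper": -0.09},
    {"offset": [-0.12,-0.005,0],"angular": [0,0,0],"gripper": -0.09},
    {"offset": [-0.12,-0.005,0],"angular": [0,0,0],"gripper": -0.09},
    {"offset": [-0.11,-0.005,0],"angular": [0,0,0],"gripper": -0.09},
    {"offset": [0,0,0],"angular": [0,0,0],"gripper": -0.09}
  ]
}}

```text
time_s: 5.45
eef_pos: [0.5185, 0.1071, 0.1903]
ee_rot: [0.002, 0.999, -0.038, 0.005]
contact_force: [-0.1, 0.7, 0.1]
finger_gap: 0.0503
```

```bash
python3 - <<'E'
from h import *
to([*ch(-.05,-.09),.114],-94.7,2)
E
```

```text
t 5.45 p [0.5185 0.1071 0.1903] head -94.37 tz [ 0.011 -0.004 -1.   ] F [-0.1  0.7  0.1] gap 0.0503 q [ 0.2   0.23  1.87 -0.01  1.04  1.86]
offset [-0.001 -0.004  0.254] per row [-0.0006 -0.002   0.1272] rows>= 1.5
turn [ 0.002 -0.007  0.004] rows>= 0.1
```

>>> {"method": "step_arm", "body": {
  "commands": [
    {"offset": [0,-0.002,0.125],"angular": [0,-0.007,0],"gripper": -0.09},
    {"offset": [0,-0.002,0.125],"angular": [0,0,0],"gripper": -0.09},
    {"offset": [0,0,0],"angular": [0,0,0],"gripper": 1},
    {"offset": [0,0,0],"angular": [0,0,0],"gripper": 1},
    {"offset": [0,0,0],"angular": [0,0,0],"gripper": 1},
    {"offset": [0,0,0],"angular": [0,0,0],"gripper": 1},
    {"offset": [0,0,0],"angular": [0,0,0],"gripper": 1}
  ],
  "grip_force": 15
}}

```text
time_s: 6.15
eef_pos: [0.5263, 0.1085, 0.1211]
ee_rot: [0.001, 0.999, -0.036, 0.006]
contact_force: [-2.2, -21.8, -0.7]
finger_gap: 0.0127
```

```bash
python3 - <<'E'
from h import *
to([*ch(-.05,-.09),.114],-94.7,2)
# arc waypoints in (chest y, z) offsets
th=np.radians(np.arange(0,93,6.5)); y=.13-.22*np.cos(th)+.048*np.sin(th); z=.22*np.sin(th)+.048*np.cos(th)
print(np.round(np.c_[np.degrees(th[1:]),-np.diff(y)/.3,-np.diff(z)/.3],3).tolist())
E
```

```text
t 6.15 p [0.5263 0.1085 0.1211] head -94.13 tz [ 0.012 -0.002 -1.   ] F [ -2.2 -21.8  -0.7] gap 0.0127 q [ 0.2   0.32  1.91 -0.01  0.89  1.85]
offset [-0.024  0.003  0.023] per row [-0.0121  0.0016  0.0117] rows>= 0.2
turn [ 0.    -0.008  0.006] rows>= 0.1
[[6.5, -0.023, -0.082], [13.0, -0.032, -0.079], [19.5, -0.041, -0.075], [26.0, -0.049, -0.07], [32.5, -0.056, -0.064], [39.0, -0.063, -0.057], [45.5, -0.069, -0.049], [52.0, -0.074, -0.041], [58.5, -0.079, -0.032], [65.0, -0.082, -0.023], [71.5, -0.084, -0.014], [78.0, -0.085, -0.004], [84.5, -0.085, 0.005], [91.0, -0.084, 0.015]]
```

>>> {"method": "step_arm", "body": {
  "commands": [
    {"offset": [0,0,0],"angular": [0,0,0],"gripper": 1},
    {"offset": [0,0,0],"angular": [0,0,0],"gripper": 1},
    {"offset": [0,0,0],"angular": [0,0,0],"gripper": 1}
  ]
}}

```text
time_s: 6.45
eef_pos: [0.5262, 0.107, 0.1222]
ee_rot: [0.001, 0.999, -0.036, 0.006]
contact_force: [0.6, 0.5, -5.0]
finger_gap: 0.0093
```

```bash
python3 - <<'E'
from h import *
s=st();print(s[0]['ft_torque'])
s=snap('side','h1'); A=s['color'][60:240,150:330,::-1]; cv2.imwrite('pics/h1c.png',cv2.resize(A,(580,580),interpolation=cv2.INTER_CUBIC))
E
```

```text
t 6.45 p [0.5262 0.107  0.1222] head -94.13 tz [ 0.013 -0.003 -1.   ] F [ 0.6  0.5 -5. ] gap 0.0093 q [ 0.2   0.32  1.91 -0.01  0.89  1.85]
[ 0.18761369  0.04421699 -0.03576362]
```

View pics/h1c.png

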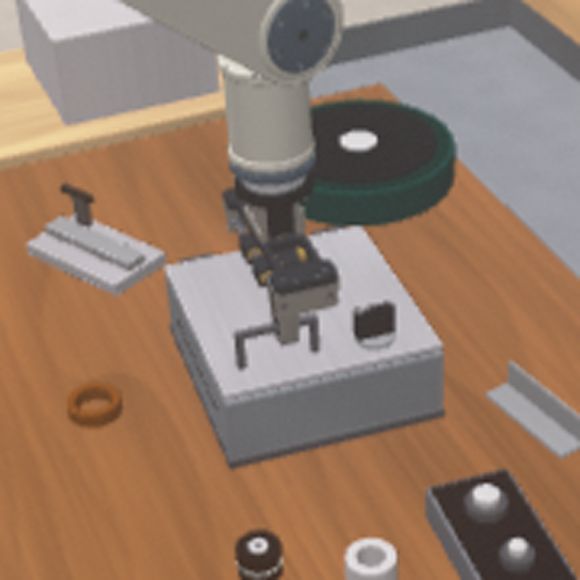

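>>> {"method": "step_arm", "body": {
  "commands": [
    {"offset": [0,-0.023,-0.082],"angular": [0,0,0],"gripper": 1},
    {"offset": [0,-0.032,-0.079],"angular": [0,0,0],"gripper": 1},
    {"offset": [0,-0.041,-0.075],"angular": [0,0,0],"gripper": 1},
    {"offset": [0,-0.049,-0.07],"angular": [0,0,0],"gripper": 1},
    {"offset": [0,-0.056,-0.064],"angular": [0,0,0],"gripper": 1}
  ]
}}

```text
time_s: 7.0
eef_pos: [0.5309, 0.1692, 0.2345]
ee_rot: [0.001, 0.999, -0.037, 0.008]
contact_force: [7.3, 8.5, -16.7]
finger_gap: 0.009
```

```bash
cat >> h.py <<'E'
def arc(dz=-.011):
    s,R=st(); p=s['eef_pos']; c,sn=np.cos(YAW),np.sin(YAW); d=p[:2]-C; cx=c*d[0]+sn*d[1]; cy=-sn*d[0]+c*d[1]
    a=np.array([cy-.13,p[2]-dz-.085]); th=np.arctan2(a[1],-a[0])-np.arctan2(.048,.22)
    print('chest x,y',cx,cy,'lid deg',np.degrees(th),'radius',np.hypot(*a),'(.2252)'); return cx,th
E
python3 -c "
from h import *
arc()"
```

```text
t 7.0 p [0.5309 0.1692 0.2345] head -94.24 tz [ 0.016 -0.002 -1.   ] F [  7.3   8.5 -16.7] gap 0.009 q [ 0.31  0.22  1.77 -0.01  1.14  1.96]
chest x,y -0.04313848939529449 -0.028077007065240706 lid deg 33.12941121021538 radius 0.2252811140421936 (.2252)
```

>>> {"method": "step_arm", "body": {
  "commands": [
    {"offset": [0,-0.063,-0.057],"angular": [0,0,0],"gripper": 1},
    {"offset": [0,-0.069,-0.049],"angular": [0,0,0],"gripper": 1},
    {"offset": [0,-0.074,-0.041],"angular": [0,0,0],"gripper": 1},
    {"offset": [0,-0.079,-0.032],"angular": [0,0,0],"gripper": 1},
    {"offset": [0,-0.082,-0.023],"angular": [0,0,0],"gripper": 1}
  ]
}}

```text
time_s: 7.5
eef_pos: [0.5401, 0.2824, 0.2965]
ee_rot: [0.001, 0.999, -0.037, 0.011]
contact_force: [6.3, -1.3, -15.7]
finger_gap: 0.0093
```

```bash
python3 -c "
from h import *
cx,th=arc()
t=np.linspace(th,np.radians(92),5); y=-.22*np.cos(t)+.048*np.sin(t); z=.22*np.sin(t)+.048*np.cos(t)
print(np.round(np.c_[-np.diff(y)/.3,-np.diff(z)/.3],3).tolist())"
```

```text
t 7.5 p [0.5401 0.2824 0.2965] head -94.25 tz [ 0.021 -0.003 -1.   ] F [  6.3  -1.3 -15.7] gap 0.0093 q [ 0.49  0.25  1.59 -0.01  1.28  2.14]
chest x,y -0.04315397961525304 0.08548815035963399 lid deg 66.38145821966161 radius 0.22695503553283314 (.2252)
[[-0.083, -0.012], [-0.084, -0.002], [-0.084, 0.007], [-0.082, 0.016]]
```

>>> {"method": "step_arm", "body": {
  "commands": [
    {"offset": [0,-0.083,-0.006],"angular": [0,0,0],"gripper": 1},
    {"offset": [0,-0.084,0.001],"angular": [0,0,0],"gripper": 1},
    {"offset": [0,-0.084,0.007],"angular": [0,0,0],"gripper": 1},
    {"offset": [0,-0.082,0.016],"angular": [0,0,0],"gripper": 1},
    {"offset": [0,0,0],"angular": [0,0,0],"gripper": 1}
  ]
}}

```text
time_s: 8.0
eef_pos: [0.5486, 0.3853, 0.2936]
ee_rot: [0.003, 0.999, -0.036, 0.013]
contact_force: [1.1, 1.3, -4.5]
finger_gap: 0.0093
```

```bash
python3 -c "
from h import *
cx,th=arc()"
```

```text
t 8.0 p [0.5486 0.3853 0.2936] head -94.14 tz [ 0.025 -0.008 -1.   ] F [ 1.1  1.3 -4.5] gap 0.0093 q [ 0.62  0.36  1.45 -0.02  1.32  2.27]
chest x,y -0.043040369941340605 0.18874446922843727 lid deg 92.66912223524753 radius 0.2273097160252922 (.2252)
```

>>> {"method": "step_arm", "body": {
  "commands": [
    {"offset": [0,0,0],"angular": [0,0,0],"gripper": 0.35},
    {"offset": [0,0,0],"angular": [0,0,0],"gripper": 0.35},
    {"offset": [0,0,0],"angular": [0,0,0],"gripper": 0.35},
    {"offset": [0,0,-0.12],"angular": [0,0,0],"gripper": 0.35},
    {"offset": [0,0,-0.12],"angular": [0,0,0],"gripper": 0.35},
    {"offset": [0,0,-0.12],"angular": [0,0,0],"gripper": 0.35},
    {"offset": [-0.032,0.158,0],"angular": [0,0,0],"gripper": -0.3},
    {"offset": [-0.032,0.158,0],"angular": [0,0,0],"gripper": -0.3},
    {"offset": [-0.032,0.158,0],"angular": [0,0,0],"gripper": -0.3},
    {"offset": [-0.032,0.158,0],"angular": [0,0,0],"gripper": -0.3},
    {"offset": [-0.032,0.158,0],"angular": [0,0,0],"gripper": -0.3},
    {"offset": [-0.032,0.158,0],"angular": [0,0,0],"gripper": -0.3},
    {"offset": [0,0,0],"angular": [0,0,-0.095],"gripper": -0.3},
    {"offset": [0,0,0],"angular": [0,0,-0.095],"gripper": -0.3},
    {"offset": [0,0,0],"angular": [0,0,-0.095],"gripper": -0.3},
    {"offset": [0,0,0],"angular": [0,0,-0.095],"gripper": -0.3},
    {"offset": [0,0,0],"angular": [0,0,-0.095],"gripper": -0.3},
    {"offset": [0,0,0],"angular": [0,0,-0.095],"gripper": -0.3},
    {"offset": [0,0,0],"angular": [0,0,-0.095],"gripper": -0.3},
    {"offset": [0,0,0],"angular": [0,0,-0.095],"gripper": -0.3}
  ]
}}

```text
time_s: 10.0
eef_pos: [0.4587, 0.0845, 0.416]
ee_rot: [0.013, 0.845, 0.535, 0.016]
contact_force: [-0.1, -0.1, 0.8]
finger_gap: 0.0599
```

```bash
cat >> h.py <<'E'
def rolls(f):
    """white hubs ringed by black, in the top view, over the table region; z of hub .035 (measured from two views)"""
    s=snap('top',f); k=4; x0,y0,x1,y1=170,140,390,275
    c=cv2.resize(s['color'][y0:y1,x0:x1].astype(np.float32),None,fx=k,fy=k,interpolation=cv2.INTER_CUBIC)
    n,l,a,ce=cv2.connectedComponentsWithStats((c.min(2)>140).astype(np.uint8))
    for i in range(1,n):
        A=a[i,4]/k/k
        if 6<A<35:
            m=(l==i).astype(np.uint8); ring=cv2.dilate(m,np.ones((17,17)))-cv2.dilate(m,np.ones((9,9)))
            b=c[ring>0]
            if np.median(b.max(1))<80:
                p=(ce[i]+.5)/k-.5+[x0,y0]; P=plane(s,*p,.035); print('hub',np.round(p,1),np.round(P[:2],4),round(A,1))
E
python3 - <<'E'
from h import *
rolls('t2')
to([.4175,-.0813,.15],-4.65,3)
c=load('t2')['color'][120:300,150:390,::-1];cv2.imwrite('pics/t2c.png',cv2.resize(c,(800,600),interpolation=cv2.INTER_CUBIC))
E
```

```text
hub [291.8 177.7] [ 0.642  -0.1354] 29.8
hub [310.3 179.8] [ 0.6351 -0.2112] 11.6
hub [320.7 209.1] [ 0.5157 -0.2538] 11.9
hub [350.2 212.7] [ 0.504  -0.3732] 10.0
hub [307.6 231. ] [ 0.4255 -0.2014] 13.1
hub [277.6 232. ] [ 0.4183 -0.0814] 12.4
t 10.05 p [0.4587 0.0845 0.416 ] head -24.8 tz [ 0.041 -0.006 -0.999] F [-0.2 -0.2 -0.4] gap 0.0598 q [ 0.19 -0.07  1.69 -0.01  1.48  0.62]
offset [-0.57   0.072  0.884] per row [-0.19    0.0241  0.2945] rows>= 6.3
turn [ 0.026 -0.003 -0.224] rows>= 2.4
```

View pics/t2c.png

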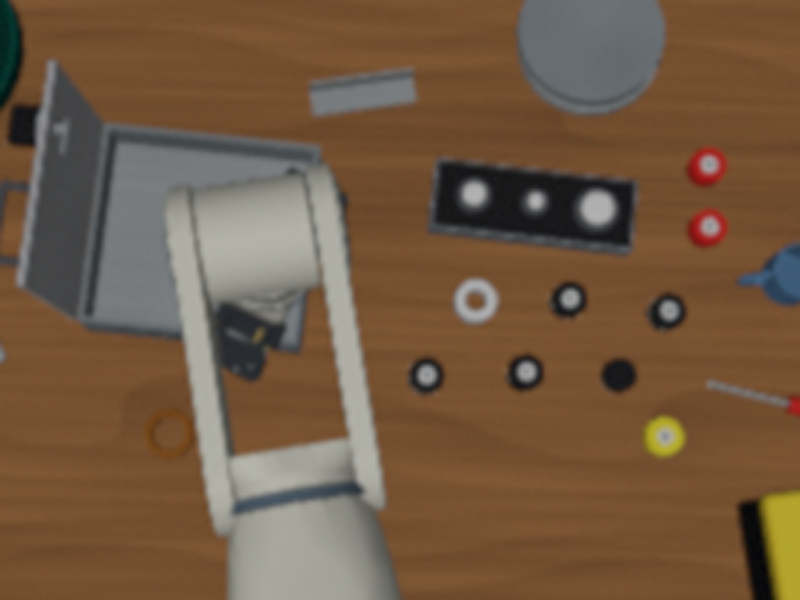

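>>> {"method": "step_arm", "body": {
  "commands": [
    {"offset": [0,0,0],"angular": [0.013,0,-0.08],"gripper": -0.3},
    {"offset": [0,0,0],"angular": [0.013,0,-0.08],"gripper": -0.3},
    {"offset": [0,0,0],"angular": [0,0,-0.064],"gripper": -0.3},
    {"offset": [-0.08,-0.013,0.127],"angular": [0,0,0],"gripper": -0.3},
    {"offset": [-0.08,-0.013,0.127],"angular": [0,0,0],"gripper": -0.3},
    {"offset": [-0.08,-0.013,0.127],"angular": [0,0,0],"gripper": -0.3},
    {"offset": [-0.08,-0.013,0.127],"angular": [0,0,0],"gripper": -0.3},
    {"offset": [-0.08,-0.013,0.127],"angular": [0,0,0],"gripper": -0.3},
    {"offset": [-0.08,-0.013,0.127],"angular": [0,0,0],"gripper": -0.3},
    {"offset": [-0.08,-0.013,0.12],"angular": [0,0,0],"gripper": -0.3},
    {"offset": [0,0,0],"angular": [0,0,0],"gripper": -0.3}
  ]
}}

```text
time_s: 11.15
eef_pos: [0.4163, -0.0863, 0.1477]
ee_rot: [0.002, 0.743, 0.669, 0.01]
contact_force: [-0.0, 0.3, -0.1]
finger_gap: 0.0599
```

```bash
python3 - <<'E'
from h import *
to([.4178,-.0813,.006],-4.65,1)
E
```

```text
t 11.15 p [ 0.4163 -0.0863  0.1477] head -6.04 tz [ 0.017  0.01  -1.   ] F [-0.   0.3 -0.1] gap 0.0599 q [-0.22  0.12  2.12  0.02  0.89 -0.12]
offset [ 0.012 -0.004  0.472] per row [ 0.0117 -0.0044  0.4724] rows>= 2.8
turn [ 0.01  -0.007 -0.015] rows>= 0.2
```

>>> {"method": "step_arm", "body": {
  "commands": [
    {"offset": [0.012,-0.004,0.12],"angular": [0.01,-0.007,-0.015],"gripper": -0.3},
    {"offset": [0,0,0.12],"angular": [0,0,0],"gripper": -0.3},
    {"offset": [0,0,0.12],"angular": [0,0,0],"gripper": -0.3},
    {"offset": [0,0,0.1],"angular": [0,0,0],"gripper": -0.3},
    {"offset": [0,0,0],"angular": [0,0,0],"gripper": -0.3}
  ]
}}

```text
time_s: 11.65
eef_pos: [0.4238, -0.0833, 0.0129]
ee_rot: [0.005, 0.741, 0.671, 0.004]
contact_force: [0.8, 0.4, -0.0]
finger_gap: 0.0598
```

```bash
python3 - <<'E'
from h import *
to([.4178,-.0813,.006],-4.65,1)
E
```

```text
t 11.65 p [ 0.4238 -0.0833  0.0129] head -5.71 tz [ 0.013 -0.002 -1.   ] F [ 0.8  0.4 -0. ] gap 0.0598 q [-0.2   0.38  2.19  0.    0.55 -0.1 ]
offset [ 0.005 -0.021  0.023] per row [ 0.0046 -0.0208  0.0226] rows>= 0.2
turn [ 0.008  0.    -0.012] rows>= 0.2
```

>>> {"method": "step_arm", "body": {
  "commands": [
    {"offset": [0.005,-0.021,0.015],"angular": [0.008,0,-0.012],"gripper": -0.3},
    {"offset": [0,0,0],"angular": [0,0,0],"gripper": 1},
    {"offset": [0,0,0],"angular": [0,0,0],"gripper": 1},
    {"offset": [0,0,0],"angular": [0,0,0],"gripper": 1},
    {"offset": [0,0,0],"angular": [0,0,0],"gripper": 1},
    {"offset": [0,0,0],"angular": [0,0,0],"gripper": 1}
  ],
  "grip_force": 15
}}

```text
time_s: 12.25
eef_pos: [0.4226, -0.0813, 0.015]
ee_rot: [0.004, 0.736, 0.677, 0.003]
contact_force: [-0.3, 0.1, -0.6]
finger_gap: 0.0437
```

```bash
python3 - <<'E'
from h import *
for p in((-.05,.03),(.05,.03),(-.05,-.05),(.05,-.05)): print(p,np.round(ch(*p),4))
to([*ch(-.05,.03),.15],-4.65,5)
E
```

```text
(-0.05, 0.03) [0.5288 0.2276]
(0.05, 0.03) [0.6285 0.2196]
(-0.05, -0.05) [0.5223 0.1479]
(0.05, -0.05) [0.622  0.1398]
t 12.25 p [ 0.4226 -0.0813  0.015 ] head -4.72 tz [ 0.009 -0.002 -1.   ] F [-0.3  0.1 -0.6] gap 0.0437 q [-0.19  0.38  2.19 -0.    0.56 -0.11]
offset [ 1.055  0.272 -0.449] per row [ 0.211   0.0545 -0.0898] rows>= 7.1
turn [ 0.006  0.001 -0.001] rows>= 0.1
```

>>> {"method": "step_arm", "body": {
  "commands": [
    {"offset": [0,0,-0.15],"angular": [0,0,0],"gripper": 1},
    {"offset": [0,0,-0.15],"angular": [0,0,0],"gripper": 1},
    {"offset": [0,0,-0.15],"angular": [0,0,0],"gripper": 1},
    {"offset": [0.15,0.039,0],"angular": [0,0,0],"gripper": 1},
    {"offset": [0.15,0.039,0],"angular": [0,0,0],"gripper": 1},
    {"offset": [0.15,0.039,0],"angular": [0,0,0],"gripper": 1},
    {"offset": [0.15,0.039,0],"angular": [0,0,0],"gripper": 1},
    {"offset": [0.15,0.039,0],"angular": [0,0,0],"gripper": 1},
    {"offset": [0.15,0.039,0],"angular": [0,0,0],"gripper": 1},
    {"offset": [0.13,0.034,0],"angular": [0,0,0],"gripper": 1},
    {"offset": [0,0,0],"angular": [0,0,0],"gripper": 1}
  ]
}}

```text
time_s: 13.35
eef_pos: [0.5325, 0.2306, 0.1586]
ee_rot: [0.004, 0.739, 0.674, 0.005]
contact_force: [0.5, 0.4, -1.5]
finger_gap: 0.0436
```

```bash
python3 - <<'E'
from h import *
to([*ch(-.05,.03),.028],-4.65,1)
E
```

```text
t 13.35 p [0.5325 0.2306 0.1586] head -5.24 tz [ 0.014  0.001 -1.   ] F [ 0.5  0.4 -1.5] gap 0.0436 q [ 0.41  0.34  1.79 -0.01  1.    0.5 ]
offset [-0.012 -0.018  0.435] per row [-0.0119 -0.0175  0.435 ] rows>= 2.6
turn [ 0.009 -0.001 -0.007] rows>= 0.1
```

>>> {"method": "step_arm", "body": {
  "commands": [
    {"offset": [-0.012,-0.025,0.13],"angular": [0.009,0,-0.007],"gripper": 1},
    {"offset": [0,0,0.13],"angular": [0,0,0],"gripper": 1},
    {"offset": [0,0,0.13],"angular": [0,0,0],"gripper": 1},
    {"offset": [0,0,0.02],"angular": [0,0,0],"gripper": 1},
    {"offset": [0,0,0],"angular": [0,0,0],"gripper": 1}
  ]
}}

```text
time_s: 13.85
eef_pos: [0.5253, 0.2272, 0.0339]
ee_rot: [-0.0, 0.734, 0.679, 0.001]
contact_force: [-0.2, 0.1, -1.0]
finger_gap: 0.0436
```

```bash
python3 - <<'E'
from h import *
to([*ch(-.05,.03),.028],-4.65,1)
E
```

```text
t 13.85 p [0.5253 0.2272 0.0339] head -4.45 tz [ 0.001  0.002 -1.   ] F [-0.2  0.1 -1. ] gap 0.0436 q [0.4  0.5  1.88 0.   0.76 0.48]
offset [0.002 0.011 0.02 ] per row [0.0023 0.0114 0.0198] rows>= 0.1
turn [ 0.001 -0.002  0.002] rows>= 0.0
```

>>> {"method": "step_arm", "body": {
  "commands": [
    {"offset": [0.002,0.01,0.015],"angular": [0,0,0],"gripper": 1},
    {"offset": [0,0,0.01],"angular": [0,0,0],"gripper": 1},
    {"offset": [0,0,0],"angular": [0,0,0],"gripper": 1}
  ]
}}

```text
time_s: 14.15
eef_pos: [0.5309, 0.2277, 0.0301]
ee_rot: [0.0, 0.734, 0.679, 0.003]
contact_force: [-0.6, -0.2, -0.9]
finger_gap: 0.0433
```

>>> {"method": "step_arm", "body": {
  "commands": [
    {"offset": [0,0,0],"angular": [0,0,0],"gripper": -0.25},
    {"offset": [0,0,0],"angular": [0,0,0],"gripper": -0.25},
    {"offset": [0,0,0],"angular": [0,0,0],"gripper": -0.25},
    {"offset": [0,0,-0.15],"angular": [0,0,0],"gripper": -0.25},
    {"offset": [0,0,-0.15],"angular": [0,0,0],"gripper": -0.25},
    {"offset": [0,0,-0.15],"angular": [0,0,0],"gripper": -0.25},
    {"offset": [-0.15,0,0],"angular": [0,0,0],"gripper": -0.3},
    {"offset": [-0.15,0,0],"angular": [0,0,0],"gripper": -0.3},
    {"offset": [-0.15,0,0],"angular": [0,0,0],"gripper": -0.3},
    {"offset": [-0.15,0,0],"angular": [0,0,0],"gripper": -0.3},
    {"offset": [-0.15,0,0],"angular": [0,0,0],"gripper": -0.3},
    {"offset": [-0.15,0,0],"angular": [0,0,0],"gripper": -0.3},
    {"offset": [0,0,0],"angular": [0,0,0],"gripper": -0.3}
  ]
}}

```text
time_s: 15.45
eef_pos: [0.5118, -0.0489, 0.1749]
ee_rot: [0.004, 0.732, 0.681, 0.009]
contact_force: [-0.6, -0.3, 0.1]
finger_gap: 0.06
```

```bash
python3 - <<'E'
from h import *
rolls('t3')
to([.4252,-.2014,.15],-4.65,5)
E
```

```text
hub [310.3 179.8] [ 0.6352 -0.2111] 11.4
hub [201.4 200.9] [0.536  0.2286] 13.5
hub [320.7 209.1] [ 0.5157 -0.2537] 11.6
hub [350.2 212.7] [ 0.5041 -0.3731] 9.5
hub [307.6 231. ] [ 0.4255 -0.2015] 12.8
t 15.5 p [ 0.512 -0.047  0.175] head -4.17 tz [ 0.018  0.007 -1.   ] F [-0.5 -0.2  0.6] gap 0.0596 q [-0.1   0.22  1.92  0.01  0.99 -0.03]
offset [-0.535 -0.253  0.075] per row [-0.107  -0.0505  0.0149] rows>= 3.6
turn [ 0.011 -0.005  0.005] rows>= 0.1
```

>>> {"method": "step_arm", "body": {
  "commands": [
    {"offset": [-0.134,-0.063,0.02],"angular": [0.011,-0.005,0.005],"gripper": -0.3},
    {"offset": [-0.134,-0.063,0.02],"angular": [0,0,0],"gripper": -0.3},
    {"offset": [-0.134,-0.063,0.02],"angular": [0,0,0],"gripper": -0.3},
    {"offset": [-0.13,-0.06,0.02],"angular": [0,0,0],"gripper": -0.3},
    {"offset": [0,0,0.12],"angular": [0,0,0],"gripper": -0.3},
    {"offset": [0,0,0.12],"angular": [0,0,0],"gripper": -0.3},
    {"offset": [0,0,0],"angular": [0,0,0],"gripper": -0.3}
  ]
}}

```text
time_s: 16.2
eef_pos: [0.4283, -0.2001, 0.0784]
ee_rot: [0.003, 0.734, 0.68, 0.003]
contact_force: [-0.9, 0.7, -0.1]
finger_gap: 0.0594
```

```bash
python3 - <<'E'
from h import *
to([.4252,-.2014,.006],-4.65,1)
E
```

```text
t 16.2 p [ 0.4283 -0.2001  0.0784] head -4.38 tz [ 0.009 -0.001 -1.   ] F [-0.9  0.7 -0.1] gap 0.0594 q [-0.44  0.31  2.07  0.01  0.75 -0.37]
offset [-0.005 -0.012  0.241] per row [-0.0051 -0.0123  0.2414] rows>= 1.5
turn [ 0.006 -0.     0.003] rows>= 0.1
```

>>> {"method": "step_arm", "body": {
  "commands": [
    {"offset": [-0.005,-0.016,0.12],"angular": [0.006,0,0.003],"gripper": -0.3},
    {"offset": [0,-0.01,0.12],"angular": [0,0,0],"gripper": -0.3},
    {"offset": [0,0,0.01],"angular": [0,0,0],"gripper": 1},
    {"offset": [0,0,0],"angular": [0,0,0],"gripper": 1},
    {"offset": [0,0,0],"angular": [0,0,0],"gripper": 1},
    {"offset": [0,0,0],"angular": [0,0,0],"gripper": 1},
    {"offset": [0,0,0],"angular": [0,0,0],"gripper": 1}
  ]
}}

```text
time_s: 16.9
eef_pos: [0.4295, -0.1994, 0.0109]
ee_rot: [0.004, 0.733, 0.68, 0.002]
contact_force: [0.2, -0.3, -1.0]
finger_gap: 0.0438
```

```bash
python3 - <<'E'
from h import *
to([*ch(.05,.03),.15],-4.65,9)
E
```

```text
t 16.9 p [ 0.4295 -0.1994  0.0109] head -4.33 tz [ 0.009 -0.003 -1.   ] F [ 0.2 -0.3 -1. ] gap 0.0438 q [-0.44  0.43  2.11  0.    0.6  -0.36]
offset [ 1.441  0.56  -0.462] per row [ 0.1601  0.0622 -0.0513] rows>= 9.7
turn [0.006 0.002 0.004] rows>= 0.1
```

>>> {"method": "step_arm", "body": {
  "commands": [
    {"offset": [0,0,-0.155],"angular": [0.006,0,0.004],"gripper": 1},
    {"offset": [0,0,-0.155],"angular": [0,0,0],"gripper": 1},
    {"offset": [0,0,-0.155],"angular": [0,0,0],"gripper": 1},
    {"offset": [0.142,0.055,0],"angular": [0,0,0],"gripper": 1},
    {"offset": [0.142,0.055,0],"angular": [0,0,0],"gripper": 1},
    {"offset": [0.142,0.055,0],"angular": [0,0,0],"gripper": 1},
    {"offset": [0.142,0.055,0],"angular": [0,0,0],"gripper": 1},
    {"offset": [0.142,0.055,0],"angular": [0,0,0],"gripper": 1},
    {"offset": [0.142,0.055,0],"angular": [0,0,0],"gripper": 1},
    {"offset": [0.142,0.055,0],"angular": [0,0,0],"gripper": 1},
    {"offset": [0.142,0.055,0],"angular": [0,0,0],"gripper": 1},
    {"offset": [0.142,0.055,0],"angular": [0,0,0],"gripper": 1},
    {"offset": [0.142,0.055,0],"angular": [0,0,0],"gripper": 1},
    {"offset": [0,0,0],"angular": [0,0,0],"gripper": 1}
  ]
}}

```text
time_s: 18.3
eef_pos: [0.6414, 0.2268, 0.1724]
ee_rot: [0.008, 0.738, 0.675, 0.008]
contact_force: [0.1, 0.3, -0.6]
finger_gap: 0.0437
```

```bash
python3 - <<'E'
from h import *
to([*ch(.05,.03),.024],-4.65,1)
E
```

```text
t 18.3 p [0.6414 0.2268 0.1724] head -5.16 tz [ 0.022 -0.001 -1.   ] F [ 0.1  0.3 -0.6] gap 0.0437 q [ 0.34  0.47  1.56 -0.01  1.1   0.44]
offset [-0.028 -0.052  0.494] per row [-0.028  -0.0517  0.4937] rows>= 3.0
turn [ 0.014 -0.    -0.006] rows>= 0.2
```

>>> {"method": "step_arm", "body": {
  "commands": [
    {"offset": [-0.028,-0.052,0.13],"angular": [0.014,0,-0.006],"gripper": 1},
    {"offset": [0,-0.005,0.13],"angular": [0,0,0],"gripper": 1},
    {"offset": [0,-0.005,0.13],"angular": [0,0,0],"gripper": 1},
    {"offset": [0,0,0.06],"angular": [0,0,0],"gripper": 1},
    {"offset": [0,0,0],"angular": [0,0,0],"gripper": 1}
  ]
}}

```text
time_s: 18.8
eef_pos: [0.6239, 0.2202, 0.0385]
ee_rot: [0.001, 0.734, 0.679, 0.003]
contact_force: [-0.2, 0.5, -1.2]
finger_gap: 0.0433
```

```bash
python3 - <<'E'
from h import *
to([*ch(.05,.03),.024],-4.65,1)
E
```

```text
t 18.8 p [0.6239 0.2202 0.0385] head -4.46 tz [ 0.006  0.002 -1.   ] F [-0.2  0.5 -1.2] gap 0.0433 q [0.34 0.6  1.68 0.   0.86 0.41]
offset [-0.001  0.015  0.048] per row [-0.001   0.0149  0.0484] rows>= 0.3
turn [ 0.004 -0.002  0.002] rows>= 0.0
```

>>> {"method": "step_arm", "body": {
  "commands": [
    {"offset": [0,0.012,0.03],"angular": [0.004,0,0],"gripper": 1},
    {"offset": [0,0,0.022],"angular": [0,0,0],"gripper": 1},
    {"offset": [0,0,0.003],"angular": [0,0,0],"gripper": 1}
  ]
}}

```text
time_s: 19.1
eef_pos: [0.6295, 0.2193, 0.0245]
ee_rot: [-0.0, 0.734, 0.679, 0.002]
contact_force: [0.3, -0.2, -0.6]
finger_gap: 0.0437
```

>>> {"method": "step_arm", "body": {
  "commands": [
    {"offset": [0,0,0.002],"angular": [0,0,0],"gripper": -0.25},
    {"offset": [0,0,0],"angular": [0,0,0],"gripper": -0.25},
    {"offset": [0,0,0],"angular": [0,0,0],"gripper": -0.25},
    {"offset": [0,0,-0.15],"angular": [0,0,0],"gripper": -0.25},
    {"offset": [0,0,-0.15],"angular": [0,0,0],"gripper": -0.25},
    {"offset": [0,0,-0.15],"angular": [0,0,0],"gripper": -0.25},
    {"offset": [-0.15,-0.03,0],"angular": [0,0,0],"gripper": -0.3},
    {"offset": [-0.15,-0.03,0],"angular": [0,0,0],"gripper": -0.3},
    {"offset": [-0.15,-0.03,0],"angular": [0,0,0],"gripper": -0.3},
    {"offset": [-0.15,-0.03,0],"angular": [0,0,0],"gripper": -0.3},
    {"offset": [-0.15,-0.03,0],"angular": [0,0,0],"gripper": -0.3},
    {"offset": [-0.15,-0.03,0],"angular": [0,0,0],"gripper": -0.3},
    {"offset": [-0.15,-0.03,0],"angular": [0,0,0],"gripper": -0.3},
    {"offset": [0,0,0],"angular": [0,0,0],"gripper": -0.3}
  ]
}}

```text
time_s: 20.5
eef_pos: [0.5433, -0.0983, 0.1703]
ee_rot: [0.005, 0.732, 0.681, 0.009]
contact_force: [0.8, 0.5, 0.1]
finger_gap: 0.0598
```

```bash
python3 - <<'E'
from h import *
rolls('t4')
to([.5152,-.2536,.15],-4.65,5)
E
```

```text
hub [205.  176.9] [0.6355 0.2185] 10.8
hub [201.4 200.9] [0.5362 0.2284] 12.4
hub [320.7 209.1] [ 0.5156 -0.2537] 10.9
hub [350.1 212.7] [ 0.5038 -0.3725] 6.4
t 20.55 p [ 0.5442 -0.0964  0.1704] head -4.18 tz [ 0.02   0.006 -1.   ] F [0.2 0.3 0.5] gap 0.0599 q [-0.18  0.28  1.85  0.01  1.   -0.12]
offset [-0.53  -0.059  0.063] per row [-0.106  -0.0119  0.0126] rows>= 3.2
turn [ 0.012 -0.004  0.005] rows>= 0.1
```

>>> {"method": "step_arm", "body": {
  "commands": [
    {"offset": [-0.133,-0.016,0.02],"angular": [0.012,-0.004,0.005],"gripper": -0.3},
    {"offset": [-0.133,-0.016,0.02],"angular": [0,0,0],"gripper": -0.3},
    {"offset": [-0.133,-0.016,0.02],"angular": [0,0,0],"gripper": -0.3},
    {"offset": [-0.129,-0.016,0.02],"angular": [0,0,0],"gripper": -0.3},
    {"offset": [0,0,0.11],"angular": [0,0,0],"gripper": -0.3},
    {"offset": [0,-0.01,0.11],"angular": [0,0,0],"gripper": -0.3},
    {"offset": [0,0,0],"angular": [0,0,0],"gripper": -0.3}
  ]
}}

```text
time_s: 21.25
eef_pos: [0.5174, -0.2517, 0.0812]
ee_rot: [0.004, 0.733, 0.68, 0.004]
contact_force: [-1.3, 0.9, -0.1]
finger_gap: 0.0601
```

```bash
python3 - <<'E'
from h import *
to([.5152,-.2537,.006],-4.65,1)
E
```

```text
t 21.25 p [ 0.5174 -0.2517  0.0812] head -4.33 tz [ 0.011 -0.    -1.   ] F [-1.3  0.9 -0.1] gap 0.0601 q [-0.46  0.43  1.86  0.01  0.84 -0.39]
offset [-0.007 -0.009  0.251] per row [-0.0074 -0.0093  0.2507] rows>= 1.5
turn [ 0.007 -0.     0.004] rows>= 0.1
```

>>> {"method": "step_arm", "body": {
  "commands": [
    {"offset": [-0.007,-0.014,0.125],"angular": [0.007,0,0.004],"gripper": -0.3},
    {"offset": [0,-0.01,0.125],"angular": [0,0,0],"gripper": -0.3},
    {"offset": [0,0,0.01],"angular": [0,0,0],"gripper": 1},
    {"offset": [0,0,0],"angular": [0,0,0],"gripper": 1},
    {"offset": [0,0,0],"angular": [0,0,0],"gripper": 1},
    {"offset": [0,0,0],"angular": [0,0,0],"gripper": 1},
    {"offset": [0,0,0],"angular": [0,0,0],"gripper": 1}
  ]
}}

```text
time_s: 21.95
eef_pos: [0.5209, -0.251, 0.0121]
ee_rot: [0.005, 0.734, 0.679, 0.003]
contact_force: [-0.1, 0.2, -0.6]
finger_gap: 0.0435
```

```bash
python3 - <<'E'
from h import *
to([*ch(-.05,-.05),.15],-4.65,9)
E
```

```text
t 21.95 p [ 0.5209 -0.251   0.0121] head -4.39 tz [ 0.011 -0.004 -1.   ] F [-0.1  0.2 -0.6] gap 0.0435 q [-0.45  0.54  1.88  0.    0.71 -0.38]
offset [ 1.325 -0.092 -0.465] per row [ 0.1472 -0.0102 -0.0516] rows>= 8.4
turn [0.007 0.002 0.003] rows>= 0.1
```

>>> {"method": "step_arm", "body": {
  "commands": [
    {"offset": [0,0,-0.155],"angular": [0.007,0,0.003],"gripper": 1},
    {"offset": [0,0,-0.155],"angular": [0,0,0],"gripper": 1},
    {"offset": [0,0,-0.155],"angular": [0,0,0],"gripper": 1},
    {"offset": [0.144,-0.012,0],"angular": [0,0,0],"gripper": 1},
    {"offset": [0.144,-0.012,0],"angular": [0,0,0],"gripper": 1},
    {"offset": [0.144,-0.012,0],"angular": [0,0,0],"gripper": 1},
    {"offset": [0.144,-0.012,0],"angular": [0,0,0],"gripper": 1},
    {"offset": [0.144,-0.012,0],"angular": [0,0,0],"gripper": 1},
    {"offset": [0.144,-0.012,0],"angular": [0,0,0],"gripper": 1},
    {"offset": [0.144,-0.012,0],"angular": [0,0,0],"gripper": 1},
    {"offset": [0.144,-0.012,0],"angular": [0,0,0],"gripper": 1},
    {"offset": [0.144,-0.012,0],"angular": [0,0,0],"gripper": 1},
    {"offset": [0,0,0],"angular": [0,0,0],"gripper": 1}
  ]
}}

```text
time_s: 23.25
eef_pos: [0.5265, 0.1518, 0.1708]
ee_rot: [0.01, 0.738, 0.675, 0.008]
contact_force: [0.8, 0.2, -0.8]
finger_gap: 0.0435
```

```bash
python3 - <<'E'
from h import *
to([*ch(-.05,-.05),.025],-4.65,1)
E
```

```text
t 23.25 p [0.5265 0.1518 0.1708] head -5.1 tz [ 0.025 -0.004 -1.   ] F [ 0.8  0.2 -0.8] gap 0.0435 q [ 0.29  0.27  1.86 -0.01  0.99  0.38]
offset [-0.013 -0.025  0.485] per row [-0.0134 -0.0252  0.4854] rows>= 2.9
turn [ 0.016  0.001 -0.005] rows>= 0.2
```

>>> {"method": "step_arm", "body": {
  "commands": [
    {"offset": [-0.013,-0.03,0.13],"angular": [0.016,0,-0.005],"gripper": 1},
    {"offset": [0,-0.005,0.13],"angular": [0,0,0],"gripper": 1},
    {"offset": [0,-0.005,0.13],"angular": [0,0,0],"gripper": 1},
    {"offset": [0,0,0.06],"angular": [0,0,0],"gripper": 1},
    {"offset": [0,0,0],"angular": [0,0,0],"gripper": 1}
  ]
}}

```text
time_s: 23.75
eef_pos: [0.5191, 0.1496, 0.0375]
ee_rot: [0.003, 0.734, 0.679, 0.004]
contact_force: [0.1, -0.9, -0.7]
finger_gap: 0.0437
```

```bash
python3 - <<'E'
from h import *
to([*ch(-.05,-.05),.025],-4.65,1)
E
```

```text
t 23.75 p [0.5191 0.1496 0.0375] head -4.42 tz [ 0.01   0.001 -1.   ] F [ 0.1 -0.9 -0.7] gap 0.0437 q [ 0.28  0.46  1.95 -0.    0.72  0.36]
offset [-0.005  0.011  0.042] per row [-0.005   0.0106  0.0418] rows>= 0.3
turn [ 0.007 -0.001  0.003] rows>= 0.1
```

>>> {"method": "step_arm", "body": {
  "commands": [
    {"offset": [-0.005,0.006,0.028],"angular": [0.007,0,0],"gripper": 1},
    {"offset": [0,0,0.018],"angular": [0,0,0],"gripper": 1},
    {"offset": [0,0,0.003],"angular": [0,0,0],"gripper": 1}
  ]
}}

```text
time_s: 24.05
eef_pos: [0.5232, 0.1473, 0.025]
ee_rot: [-0.0, 0.734, 0.679, 0.002]
contact_force: [-1.0, -0.2, -0.6]
finger_gap: 0.0434
```

>>> {"method": "step_arm", "body": {
  "commands": [
    {"offset": [0,0,0.002],"angular": [0,0,0],"gripper": -0.25},
    {"offset": [0,0,0],"angular": [0,0,0],"gripper": -0.25},
    {"offset": [0,0,0],"angular": [0,0,0],"gripper": -0.25},
    {"offset": [0,0,-0.15],"angular": [0,0,0],"gripper": -0.25},
    {"offset": [0,0,-0.15],"angular": [0,0,0],"gripper": -0.25},
    {"offset": [0,0,-0.15],"angular": [0,0,0],"gripper": -0.25},
    {"offset": [-0.15,-0.01,0],"angular": [0,0,0],"gripper": -0.3},
    {"offset": [-0.15,-0.01,0],"angular": [0,0,0],"gripper": -0.3},
    {"offset": [-0.15,-0.01,0],"angular": [0,0,0],"gripper": -0.3},
    {"offset": [-0.15,-0.01,0],"angular": [0,0,0],"gripper": -0.3},
    {"offset": [-0.15,-0.01,0],"angular": [0,0,0],"gripper": -0.3},
    {"offset": [-0.15,-0.01,0],"angular": [0,0,0],"gripper": -0.3},
    {"offset": [-0.15,-0.01,0],"angular": [0,0,0],"gripper": -0.3},
    {"offset": [0,0,0],"angular": [0,0,0],"gripper": -0.3}
  ]
}}

```text
time_s: 25.45
eef_pos: [0.4809, -0.1749, 0.1712]
ee_rot: [0.006, 0.732, 0.682, 0.007]
contact_force: [0.9, -0.7, -0.0]
finger_gap: 0.06
```

```bash
python3 - <<'E'
from h import *
rolls('t5')
to([.5038,-.3728,.15],-4.65,5)
E
```

```text
hub [291.8 177.7] [ 0.642  -0.1354] 29.4
hub [206.6 187.8] [0.5907 0.2101] 11.4
hub [201.4 200.9] [0.5361 0.2285] 13.2
hub [221.7 203.5] [0.5278 0.1461] 10.6
hub [350.2 212.7] [ 0.504  -0.3731] 9.1
t 25.5 p [ 0.4811 -0.1729  0.1711] head -4.08 tz [ 0.018  0.002 -1.   ] F [ 0.7 -0.2 -0.4] gap 0.0596 q [-0.35  0.22  1.93  0.01  0.98 -0.29]
offset [-0.66   0.122  0.07 ] per row [-0.1319  0.0243  0.014 ] rows>= 4.0
turn [ 0.012 -0.002  0.006] rows>= 0.1
```

>>> {"method": "step_arm", "body": {
  "commands": [
    {"offset": [-0.132,0.023,0.014],"angular": [0.012,-0.002,0.006],"gripper": -0.3},
    {"offset": [-0.132,0.023,0.014],"angular": [0,0,0],"gripper": -0.3},
    {"offset": [-0.132,0.023,0.014],"angular": [0,0,0],"gripper": -0.3},
    {"offset": [-0.132,0.023,0.014],"angular": [0,0,0],"gripper": -0.3},
    {"offset": [-0.128,0.023,0.014],"angular": [0,0,0],"gripper": -0.3},
    {"offset": [0,0,0.11],"angular": [0,0,0],"gripper": -0.3},
    {"offset": [0,-0.01,0.11],"angular": [0,0,0],"gripper": -0.3},
    {"offset": [0,0,0],"angular": [0,0,0],"gripper": -0.3}
  ]
}}

```text
time_s: 26.3
eef_pos: [0.5038, -0.3704, 0.084]
ee_rot: [0.001, 0.733, 0.68, 0.002]
contact_force: [-0.7, -0.3, -0.6]
finger_gap: 0.0598
```

```bash
python3 - <<'E'
from h import *
to([.5038,-.373,.006],-4.65,1)
E
```

```text
t 26.3 p [ 0.5038 -0.3704  0.084 ] head -4.25 tz [ 0.005  0.001 -1.   ] F [-0.7 -0.3 -0.6] gap 0.0598 q [-0.64  0.5   1.74  0.    0.9  -0.57]
offset [-0.009 -0.001  0.26 ] per row [-0.009  -0.0005  0.26  ] rows>= 1.6
turn [ 0.003 -0.001  0.004] rows>= 0.1
```

>>> {"method": "step_arm", "body": {
  "commands": [
    {"offset": [-0.009,-0.006,0.13],"angular": [0.003,0,0.004],"gripper": -0.3},
    {"offset": [0,-0.008,0.13],"angular": [0,0,0],"gripper": -0.3},
    {"offset": [0,0,0.01],"angular": [0,0,0],"gripper": 1},
    {"offset": [0,0,0],"angular": [0,0,0],"gripper": 1},
    {"offset": [0,0,0],"angular": [0,0,0],"gripper": 1},
    {"offset": [0,0,0],"angular": [0,0,0],"gripper": 1},
    {"offset": [0,0,0],"angular": [0,0,0],"gripper": 1}
  ]
}}

```text
time_s: 27.0
eef_pos: [0.5086, -0.3708, 0.0128]
ee_rot: [0.005, 0.733, 0.68, 0.002]
contact_force: [0.3, 0.9, 0.1]
finger_gap: 0.0432
```

```bash
python3 - <<'E'
from h import *
to([*ch(.055,-.055),.15],-4.65,12)
E
```

```text
t 27.0 p [ 0.5086 -0.3708  0.0128] head -4.3 tz [ 0.009 -0.004 -1.   ] F [0.3 0.9 0.1] gap 0.0432 q [-0.63  0.6   1.76  0.    0.77 -0.56]
offset [ 1.707  0.27  -0.461] per row [ 0.1423  0.0225 -0.0384] rows>= 10.7
turn [0.006 0.002 0.004] rows>= 0.1
```

>>> {"method": "step_arm", "body": {
  "commands": [
    {"offset": [0,0,-0.155],"angular": [0.006,0,0.004],"gripper": 1},
    {"offset": [0,0,-0.155],"angular": [0,0,0],"gripper": 1},
    {"offset": [0,0,-0.155],"angular": [0,0,0],"gripper": 1},
    {"offset": [0.139,0.019,0],"angular": [0,0,0],"gripper": 1},
    {"offset": [0.139,0.019,0],"angular": [0,0,0],"gripper": 1},
    {"offset": [0.139,0.019,0],"angular": [0,0,0],"gripper": 1},
    {"offset": [0.139,0.019,0],"angular": [0,0,0],"gripper": 1},
    {"offset": [0.139,0.019,0],"angular": [0,0,0],"gripper": 1},
    {"offset": [0.139,0.019,0],"angular": [0,0,0],"gripper": 1},
    {"offset": [0.139,0.019,0],"angular": [0,0,0],"gripper": 1},
    {"offset": [0.139,0.019,0],"angular": [0,0,0],"gripper": 1},
    {"offset": [0.139,0.019,0],"angular": [0,0,0],"gripper": 1},
    {"offset": [0.139,0.019,0],"angular": [0,0,0],"gripper": 1},
    {"offset": [0.139,0.019,0],"angular": [0,0,0],"gripper": 1},
    {"offset": [0.139,0.019,0],"angular": [0,0,0],"gripper": 1},
    {"offset": [0,0,0],"angular": [0,0,0],"gripper": 1}
  ]
}}

```text
time_s: 28.6
eef_pos: [0.629, 0.1384, 0.1757]
ee_rot: [0.013, 0.738, 0.675, 0.008]
contact_force: [0.9, -1.5, -0.4]
finger_gap: 0.0436
```

```bash
python3 - <<'E'
from h import *
to([*ch(.055,-.055),.025],-4.65,1)
E
```

```text
t 28.6 p [0.629  0.1384 0.1757] head -5.11 tz [ 0.029 -0.009 -1.   ] F [ 0.9 -1.5 -0.4] gap 0.0436 q [ 0.22  0.4   1.65 -0.02  1.06  0.32]
offset [-0.011 -0.022  0.502] per row [-0.0107 -0.0218  0.502 ] rows>= 3.0
turn [ 0.019  0.004 -0.005] rows>= 0.2
```

>>> {"method": "step_arm", "body": {
  "commands": [
    {"offset": [-0.011,-0.03,0.13],"angular": [0.019,0.004,-0.005],"gripper": 1},
    {"offset": [0,-0.005,0.13],"angular": [0,0,0],"gripper": 1},
    {"offset": [0,-0.005,0.13],"angular": [0,0,0],"gripper": 1},
    {"offset": [0,0,0.07],"angular": [0,0,0],"gripper": 1},
    {"offset": [0,0,0],"angular": [0,0,0],"gripper": 1}
  ]
}}

```text
time_s: 29.1
eef_pos: [0.6213, 0.1363, 0.0399]
ee_rot: [0.003, 0.734, 0.679, 0.004]
contact_force: [-0.0, 0.1, -0.2]
finger_gap: 0.0439
```

```bash
python3 - <<'E'
from h import *
to([*ch(.055,-.055),.025],-4.65,1)
E
```

```text
t 29.1 p [0.6213 0.1363 0.0399] head -4.48 tz [ 0.01   0.002 -1.   ] F [-0.   0.1 -0.2] gap 0.0439 q [ 0.21  0.57  1.74 -0.    0.83  0.29]
offset [-0.005  0.018  0.05 ] per row [-0.005   0.0177  0.0499] rows>= 0.3
turn [ 0.006 -0.001  0.002] rows>= 0.1
```

>>> {"method": "step_arm", "body": {
  "commands": [
    {"offset": [-0.005,0.012,0.03],"angular": [0.006,0,0],"gripper": 1},
    {"offset": [0,0,0.024],"angular": [0,0,0],"gripper": 1},
    {"offset": [0,0,0.003],"angular": [0,0,0],"gripper": 1}
  ]
}}

```text
time_s: 29.4
eef_pos: [0.6274, 0.1337, 0.0255]
ee_rot: [0.0, 0.734, 0.679, 0.002]
contact_force: [-0.5, 0.1, -0.8]
finger_gap: 0.0435
```

>>> {"method": "step_arm", "body": {
  "commands": [
    {"offset": [0,0,0.002],"angular": [0,0,0],"gripper": -0.25},
    {"offset": [0,0,0],"angular": [0,0,0],"gripper": -0.25},
    {"offset": [0,0,0],"angular": [0,0,0],"gripper": -0.25},
    {"offset": [0,0,-0.15],"angular": [0,0,0],"gripper": -0.25},
    {"offset": [0,0,-0.15],"angular": [0,0,0],"gripper": -0.25},
    {"offset": [0,0,-0.15],"angular": [0,0,0],"gripper": -0.25},
    {"offset": [-0.15,-0.04,-0.06],"angular": [0,0,0],"gripper": 0.2},
    {"offset": [-0.15,-0.04,-0.06],"angular": [0,0,0],"gripper": 0.2},
    {"offset": [-0.15,-0.04,-0.06],"angular": [0,0,0],"gripper": 0.2},
    {"offset": [-0.15,-0.04,-0.06],"angular": [0,0,0],"gripper": 0.2},
    {"offset": [-0.15,-0.04,-0.06],"angular": [0,0,0],"gripper": 0.2},
    {"offset": [0,0,0],"angular": [0,0,0],"gripper": 0.2}
  ]
}}

```text
time_s: 30.6
eef_pos: [0.55, -0.0881, 0.2621]
ee_rot: [0.005, 0.733, 0.681, 0.006]
contact_force: [0.7, 0.3, 1.4]
finger_gap: 0.0364
```

```bash
python3 - <<'E'
from h import *
rolls('t6')
snap('side','s6')
st()
T=load('t6');A=T['color'][120:260,140:380,::-1];B=load('s6')['color'][60:200,170:410,::-1]
cv2.imwrite('pics/c6.png',cv2.resize(np.vstack([A,B]),(514,600),interpolation=cv2.INTER_CUBIC))
E
```

```text
hub [226.5 178.2] [0.6325 0.1307] 10.4
hub [206.6 187.8] [0.5907 0.2101] 11.1
hub [201.4 200.9] [0.536  0.2286] 12.9
hub [221.7 203.5] [0.5277 0.1461] 9.8
t 30.7 p [ 0.5505 -0.0847  0.26  ] head -4.14 tz [ 0.013  0.003 -1.   ] F [ 0.5  0.4 -0.4] gap 0.0369 q [-0.16  0.2   1.74  0.01  1.19 -0.09]
```

View pics/c6.png

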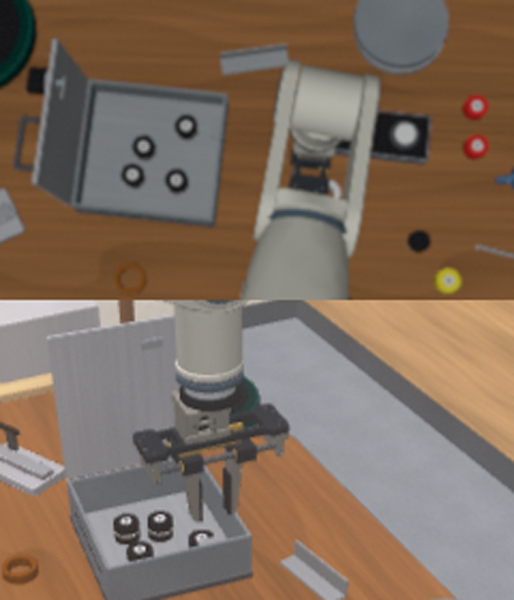

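Top and side views: all four rolls lie flat and apart on the chest floor, with hubs at top pixels (226,178), (207,188), (201,201) and (222,203). One was nudged but stayed inside, and the lid is upright. Closing the lid next.

>>> {"method": "step_arm", "body": {
  "commands": [
    {"offset": [0,0,-0.14],"angular": [0.008,0,0.094],"gripper": 0.3},
    {"offset": [0,0,-0.14],"angular": [0,0,0.094],"gripper": 0.3},
    {"offset": [0,0,-0.14],"angular": [0,0,0.094],"gripper": 0.3},
    {"offset": [0,0,-0.12],"angular": [0,0,0.094],"gripper": 0.3},
    {"offset": [0,0,0],"angular": [0,0,0.094],"gripper": 0.3},
    {"offset": [0,0,0],"angular": [0,0,0.094],"gripper": 0.3},
    {"offset": [0,0,0],"angular": [0,0,0.094],"gripper": 0.3},
    {"offset": [0,0,0],"angular": [0,0,0.094],"gripper": 0.3},
    {"offset": [0,0,0],"angular": [0,0,0.094],"gripper": 0.3},
    {"offset": [0,0,0],"angular": [0,0,0.094],"gripper": 0.3},
    {"offset": [0,0,0],"angular": [0,0,0.05],"gripper": 0.3},
    {"offset": [0,0,0],"angular": [0,0,0],"gripper": 0.3}
  ]
}}

```text
time_s: 31.9
eef_pos: [0.5535, -0.065, 0.4188]
ee_rot: [-0.006, 0.999, -0.041, -0.007]
contact_force: [0.6, -0.5, -0.6]
finger_gap: 0.0324
```

```bash
python3 - <<'E'
from h import *
to([.5486,.3853,.42],-94.65,10)
E
```

```text
t 31.9 p [ 0.5535 -0.065   0.4188] head -94.75 tz [-0.013  0.014 -1.   ] F [ 0.6 -0.5 -0.6] gap 0.0324 q [-0.13  0.13  1.49  0.01  1.54  1.53]
offset [-0.14  -1.494  0.016] per row [-0.014  -0.1494  0.0016] rows>= 9.0
turn [-0.008  0.009 -0.001] rows>= 0.1
```

>>> {"method": "step_arm", "body": {
  "commands": [
    {"offset": [-0.014,-0.148,0],"angular": [-0.008,0.009,0],"gripper": 0.3},
    {"offset": [-0.014,-0.148,0],"angular": [0,0,0],"gripper": 0.3},
    {"offset": [-0.014,-0.148,0],"angular": [0,0,0],"gripper": 0.3},
    {"offset": [-0.014,-0.148,0],"angular": [0,0,0],"gripper": 0.3},
    {"offset": [-0.014,-0.148,0],"angular": [0,0,0],"gripper": 0.3},
    {"offset": [-0.014,-0.148,0],"angular": [0,0,0],"gripper": 0.3},
    {"offset": [-0.014,-0.148,0],"angular": [0,0,0],"gripper": 0.3},
    {"offset": [-0.014,-0.148,0],"angular": [0,0,0],"gripper": 0.3},
    {"offset": [-0.014,-0.148,0],"angular": [0,0,0],"gripper": 0.3},
    {"offset": [-0.014,-0.145,0],"angular": [0,0,0],"gripper": 0.3},
    {"offset": [0,0,0],"angular": [0,0,0],"gripper": 0.3}
  ]
}}

```text
time_s: 33.0
eef_pos: [0.5359, 0.4095, 0.4103]
ee_rot: [0.001, 1.0, -0.021, -0.005]
contact_force: [-0.8, -0.2, 0.2]
finger_gap: 0.0325
```

```bash
python3 - <<'E'
from h import *
to([.5486,.3853,.36],-94.65,1)
E
```

```text
t 33.0 p [0.5359 0.4095 0.4103] head -92.38 tz [-0.009 -0.001 -1.   ] F [-0.8 -0.2  0.2] gap 0.0325 q [0.65 0.33 1.25 0.   1.57 2.26]
offset [0.047 0.078 0.167] per row [0.047  0.0785 0.1672] rows>= 1.1
turn [0.001 0.006 0.025] rows>= 0.3
```

>>> {"method": "step_arm", "body": {
  "commands": [
    {"offset": [0.047,0.078,0.08],"angular": [0,0.006,0.025],"gripper": 0.35},
    {"offset": [0,0,0],"angular": [0,0,0],"gripper": 0.35}
  ]
}}

```text
time_s: 33.2
eef_pos: [0.5472, 0.3888, 0.3835]
ee_rot: [0.002, 0.999, -0.035, -0.001]
contact_force: [-0.1, -0.2, -0.2]
finger_gap: 0.0302
```

```bash
python3 - <<'E'
from h import *
to([.5486,.3853,.293],-94.65,1)
E
```

```text
t 33.2 p [0.5472 0.3888 0.3835] head -94.06 tz [-0.001 -0.003 -1.   ] F [-0.1 -0.2 -0.2] gap 0.0302 q [ 0.62  0.33  1.31 -0.    1.51  2.26]
offset [0.006 0.01  0.302] per row [0.0059 0.0102 0.3017] rows>= 1.8
turn [0.002 0.001 0.007] rows>= 0.1
```

>>> {"method": "step_arm", "body": {
  "commands": [
    {"offset": [0.006,0.011,0.03],"angular": [0,0,0.007],"gripper": 0.35},
    {"offset": [0,0,0.09],"angular": [0,0,0],"gripper": 0.35},
    {"offset": [0,0,0.09],"angular": [0,0,0],"gripper": 0.35},
    {"offset": [0,0,0.09],"angular": [0,0,0],"gripper": 0.35},
    {"offset": [0,0,0],"angular": [0,0,0],"gripper": 1},
    {"offset": [0,0,0],"angular": [0,0,0],"gripper": 1},
    {"offset": [0,0,0],"angular": [0,0,0],"gripper": 1},
    {"offset": [0,0,0],"angular": [0,0,0],"gripper": 1},
    {"offset": [0,0,0],"angular": [0,0,0],"gripper": 1},
    {"offset": [0,0,0],"angular": [0,0,0],"gripper": 1}
  ]
}}

```text
time_s: 34.2
eef_pos: [0.5481, 0.3856, 0.2932]
ee_rot: [0.0, 0.999, -0.038, -0.0]
contact_force: [1.0, 0.1, -9.4]
finger_gap: 0.0091
```

```bash
python3 -c "
from h import *
cx,th=arc()
t=np.linspace(np.radians(93),0,16); y=-.22*np.cos(t)+.048*np.sin(t); z=.22*np.sin(t)+.048*np.cos(t)
print(np.round(np.c_[np.degrees(t[1:]),-np.diff(y)/.3,-np.diff(z)/.3],3).tolist())"
```

```text
t 34.2 p [0.5481 0.3856 0.2932] head -94.32 tz [-0.    -0.001 -1.   ] F [ 1.   0.1 -9.4] gap 0.0091 q [ 0.61  0.37  1.44 -0.    1.34  2.26]
chest x,y -0.043579370961056116 0.1889791172223419 lid deg 92.75119142206835 radius 0.22700248354048413 (.2252)
[[86.8, 0.079, -0.017], [80.6, 0.081, -0.008], [74.4, 0.081, 0.0], [68.2, 0.081, 0.009], [62.0, 0.079, 0.018], [55.8, 0.077, 0.026], [49.6, 0.074, 0.034], [43.4, 0.069, 0.042], [37.2, 0.064, 0.049], [31.0, 0.059, 0.056], [24.8, 0.052, 0.062], [18.6, 0.045, 0.067], [12.4, 0.038, 0.072], [6.2, 0.03, 0.075], [0.0, 0.022, 0.078]]
```

Handle regripped (gap 9.1 mm). Swinging the lid down in stages.

>>> {"method": "step_arm", "body": {
  "commands": [
    {"offset": [0,0.079,-0.014],"angular": [0,0,0],"gripper": 1},
    {"offset": [0,0.081,-0.008],"angular": [0,0,0],"gripper": 1},
    {"offset": [0,0.081,0],"angular": [0,0,0],"gripper": 1},
    {"offset": [0,0.081,0.009],"angular": [0,0,0],"gripper": 1},
    {"offset": [0,0.079,0.018],"angular": [0,0,0],"gripper": 1}
  ]
}}

```text
time_s: 34.7
eef_pos: [0.5387, 0.2701, 0.2967]
ee_rot: [-0.006, 0.999, -0.035, 0.002]
contact_force: [-0.9, 3.5, -6.3]
finger_gap: 0.0093
```

```bash
python3 -c "
from h import *
cx,th=arc()"
```

```text
t 34.7 p [0.5387 0.2701 0.2967] head -94.06 tz [ 0.004  0.013 -1.   ] F [-0.9  3.5 -6.3] gap 0.0093 q [0.46 0.25 1.6  0.01 1.29 2.1 ]
chest x,y -0.04352229806341558 0.07307587817335628 lid deg 63.35447343196831 radius 0.2298725891580832 (.2252)
```

>>> {"method": "step_arm", "body": {
  "commands": [
    {"offset": [0,0.079,0.035],"angular": [-0.004,0,0],"gripper": 1},
    {"offset": [0,0.074,0.036],"angular": [0,0,0],"gripper": 1},
    {"offset": [0,0.069,0.042],"angular": [0,0,0],"gripper": 1},
    {"offset": [0,0.064,0.049],"angular": [0,0,0],"gripper": 1},
    {"offset": [0,0.059,0.056],"angular": [0,0,0],"gripper": 1}
  ]
}}

```text
time_s: 35.2
eef_pos: [0.531, 0.1671, 0.2385]
ee_rot: [-0.009, 0.999, -0.036, 0.005]
contact_force: [-2.3, 2.7, -1.9]
finger_gap: 0.0094
```

```bash
python3 -c "
from h import *
cx,th=arc()
t=np.linspace(th,0,6); y=-.22*np.cos(t)+.048*np.sin(t); z=.22*np.sin(t)+.048*np.cos(t)
print(np.round(np.c_[np.degrees(t[1:]),-np.diff(y)/.3,-np.diff(z)/.3],3).tolist())"
```

```text
t 35.2 p [0.531  0.1671 0.2385] head -94.09 tz [ 0.011  0.018 -1.   ] F [-2.3  2.7 -1.9] gap 0.0094 q [0.29 0.22 1.77 0.02 1.14 1.93]
chest x,y -0.04291372549969541 -0.03012557066533242 lid deg 33.46988237152874 radius 0.22958993404164738 (.2252)
[[26.776, 0.059, 0.065], [20.082, 0.051, 0.071], [13.388, 0.043, 0.077], [6.694, 0.033, 0.081], [0.0, 0.024, 0.084]]
```

>>> {"method": "step_arm", "body": {
  "commands": [
    {"offset": [0,0.056,0.068],"angular": [-0.008,0.005,0],"gripper": 1},
    {"offset": [0,0.049,0.073],"angular": [0,0,0],"gripper": 1},
    {"offset": [0,0.041,0.078],"angular": [0,0,0],"gripper": 1},
    {"offset": [0,0.031,0.08],"angular": [0,0,0],"gripper": 1},
    {"offset": [0,0.018,0.06],"angular": [0,0,0],"gripper": 1}
  ]
}}

```text
time_s: 35.7
eef_pos: [0.5271, 0.1076, 0.1338]
ee_rot: [-0.005, 0.999, -0.037, 0.01]
contact_force: [-4.6, 6.0, -0.3]
finger_gap: 0.0098
```

```bash
python3 -c "
from h import *
cx,th=arc()
to([*ch(-.043,-.09),.122],-94.3)"
```

```text
t 35.7 p [0.5271 0.1076 0.1338] head -94.26 tz [ 0.02   0.009 -1.   ] F [-4.6  6.  -0.3] gap 0.0098 q [0.19 0.3  1.91 0.01 0.91 1.84]
chest x,y -0.041948793616671316 -0.08980016668302629 lid deg 2.8998959904794055 radius 0.22777684804920983 (.2252)
t 35.7 p [0.5271 0.1076 0.1338] head -94.26 tz [ 0.02   0.009 -1.   ] F [-4.6  6.  -0.3] gap 0.0098 q [0.19 0.3  1.91 0.01 0.91 1.84]
offset [-0.004  0.001  0.039] per row [-0.0043  0.0011  0.0391] rows>= 0.2
turn [-0.007 -0.012  0.   ] rows>= 0.1
```

>>> {"method": "step_arm", "body": {
  "commands": [
    {"offset": [0,0.001,0.03],"angular": [-0.005,-0.01,0],"gripper": 1},
    {"offset": [0,0,0.015],"angular": [0,0,0],"gripper": 1},
    {"offset": [0,0,0.015],"angular": [0,0,0],"gripper": 1}
  ]
}}

```text
time_s: 36.0
eef_pos: [0.5304, 0.1058, 0.1208]
ee_rot: [-0.0, 0.999, -0.037, 0.004]
contact_force: [-7.0, -2.9, 21.3]
finger_gap: 0.0097
```

```bash
python3 -c "
from h import *
cx,th=arc()"
```

```text
t 36.0 p [0.5304 0.1058 0.1208] head -94.28 tz [ 0.008  0.001 -1.   ] F [-7.  -2.9 21.3] gap 0.0097 q [ 0.19  0.33  1.9  -0.    0.9   1.84]
chest x,y -0.038506472924653035 -0.09130101434335723 lid deg -0.363162521138892 radius 0.2261988387898905 (.2252)
```

>>> {"method": "step_arm", "body": {
  "commands": [
    {"offset": [0,0,0],"angular": [0,0,0],"gripper": -0.09},
    {"offset": [0,0,0],"angular": [0,0,0],"gripper": -0.09},
    {"offset": [0,0,0],"angular": [0,0,0],"gripper": -0.09},
    {"offset": [0,0,0],"angular": [0,0,0],"gripper": -0.09},
    {"offset": [0,0,-0.12],"angular": [0,0,0],"gripper": -0.09},
    {"offset": [0,0,-0.12],"angular": [0,0,0],"gripper": -0.09},
    {"offset": [0.1,0.005,0],"angular": [0,0,0],"gripper": -0.09},
    {"offset": [0.1,0.005,0],"angular": [0,0,0],"gripper": -0.09},
    {"offset": [0.1,0.005,0],"angular": [0,0,0],"gripper": -0.09},
    {"offset": [0,0,0],"angular": [0,0,0],"gripper": -0.09}
  ]
}}

```text
time_s: 37.0
eef_pos: [0.6261, 0.0961, 0.2031]
ee_rot: [-0.001, 0.999, -0.036, 0.008]
contact_force: [-1.0, -0.2, 0.1]
finger_gap: 0.0502
```

```bash
python3 -c "
from h import *
to([.6231,.0938,.106],-94.65)
snap('side','s7');snap('top','t7')
A=load('s7')['color'][80:240,150:370,::-1];cv2.imwrite('pics/s7c.png',cv2.resize(A,(770,560),interpolation=cv2.INTER_CUBIC))"
```

```text
t 37.0 p [0.6261 0.0961 0.2031] head -94.17 tz [ 0.017  0.002 -1.   ] F [-1.  -0.2  0.1] gap 0.0502 q [ 0.15  0.37  1.64 -0.    1.12  1.79]
offset [-0.015  0.009  0.323] per row [-0.0147  0.0095  0.3233] rows>= 1.9
turn [-0.002 -0.011  0.005] rows>= 0.1
```

View pics/s7c.png

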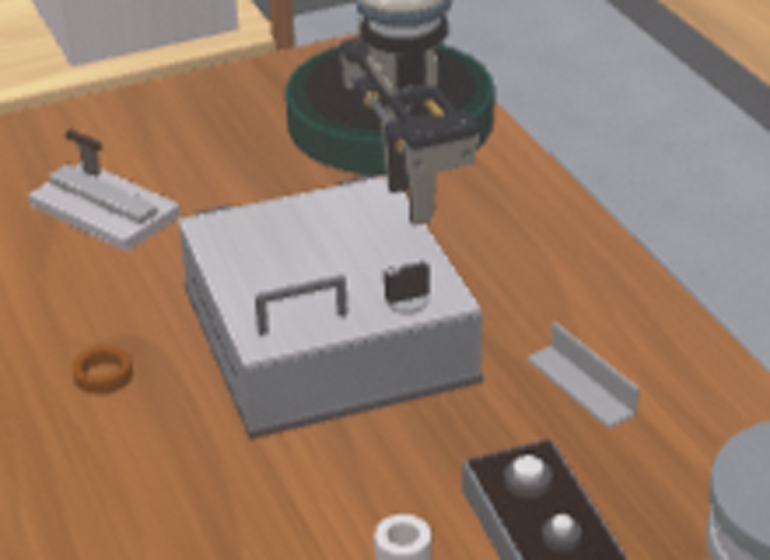

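The lid is shut and the knob still lies along the chest's x axis at crop pixel (407,285), so it is released. Gripping the knob now.

>>> {"method": "step_arm", "body": {
  "commands": [
    {"offset": [-0.015,0.009,0.1],"angular": [-0.002,-0.011,0.005],"gripper": -0.09},
    {"offset": [-0.008,0,0.11],"angular": [0,0,0],"gripper": -0.09},
    {"offset": [-0.008,0,0.11],"angular": [0,0,0],"gripper": -0.09},
    {"offset": [0,0,0],"angular": [0,0,0],"gripper": -0.09}
  ]
}}

```text
time_s: 37.5
eef_pos: [0.6092, 0.0951, 0.1047]
ee_rot: [0.0, 0.999, -0.04, -0.003]
contact_force: [-1.1, -1.2, -0.6]
finger_gap: 0.0498
```

```bash
python3 -c "
from h import *
to([.6231,.0938,.106],-94.65)"
```

```text
t 37.5 p [0.6092 0.0951 0.1047] head -94.59 tz [-0.006  0.    -1.   ] F [-1.1 -1.2 -0.6] gap 0.0498 q [0.15 0.46 1.74 0.   0.95 1.8 ]
offset [ 0.046  0.001 -0.004] per row [ 0.0464  0.0007 -0.0044] rows>= 0.3
turn [0.    0.004 0.001] rows>= 0.0
```

>>> {"method": "step_arm", "body": {
  "commands": [
    {"offset": [0.044,0.001,-0.002],"angular": [0,0.004,0],"gripper": -0.09},
    {"offset": [0,0,0],"angular": [0,0,0],"gripper": 1},
    {"offset": [0,0,0],"angular": [0,0,0],"gripper": 1},
    {"offset": [0,0,0],"angular": [0,0,0],"gripper": 1},
    {"offset": [0,0,0],"angular": [0,0,0],"gripper": 1},
    {"offset": [0,0,0],"angular": [0,0,0],"gripper": 1},
    {"offset": [0,0,0],"angular": [0,0,0],"gripper": 1}
  ],
  "grip_force": 20
}}

```text
time_s: 38.2
eef_pos: [0.6256, 0.093, 0.1118]
ee_rot: [0.001, 0.999, -0.039, 0.004]
contact_force: [0.6, 2.3, -5.0]
finger_gap: 0.0136
```

```bash
python3 -c "
from h import *
to([.6231,.0938,.106],-3.5)"
```

```text
t 38.2 p [0.6256 0.093  0.1118] head -94.51 tz [ 0.008 -0.002 -1.   ] F [ 0.6  2.3 -5. ] gap 0.0136 q [ 0.15  0.47  1.71 -0.    0.96  1.8 ]
offset [-0.009 -0.002  0.019] per row [-0.0086 -0.002   0.0194] rows>= 0.1
turn [ 0.005 -0.003 -1.011] rows>= 10.6
```

>>> {"method": "step_arm", "body": {
  "commands": [
    {"offset": [-0.008,0,0.018],"angular": [0,0,-0.05],"gripper": 1},
    {"offset": [0,0,0.003],"angular": [0,0,-0.094],"gripper": 1},
    {"offset": [0,0,0.003],"angular": [0,0,-0.094],"gripper": 1},
    {"offset": [0,0,0.003],"angular": [0,0,-0.094],"gripper": 1},
    {"offset": [0,0,0.003],"angular": [0,0,-0.094],"gripper": 1},
    {"offset": [0,0,0.003],"angular": [0,0,-0.094],"gripper": 1},
    {"offset": [0,0,0.003],"angular": [0,0,-0.094],"gripper": 1},
    {"offset": [0,0,0.003],"angular": [0,0,-0.094],"gripper": 1},
    {"offset": [0,0,0.003],"angular": [0,0,-0.094],"gripper": 1}
  ]
}}

```text
time_s: 39.1
eef_pos: [0.6225, 0.0987, 0.1094]
ee_rot: [-0.001, 0.824, 0.566, 0.006]
contact_force: [-5.8, -0.1, 8.0]
finger_gap: 0.014
```

```bash
python3 -c "
from h import *
to([.6231,.0938,.106],-3.5);print(env.get_state()['ft_torque'])"
```

```text
t 39.1 p [0.6225 0.0987 0.1094] head -21.05 tz [ 0.009  0.008 -1.   ] F [-5.8 -0.1  8. ] gap 0.014 q [0.15 0.47 1.72 0.01 0.95 0.51]
offset [-0.015  0.008  0.011] per row [-0.0146  0.0076  0.0111] rows>= 0.1
turn [ 0.004 -0.006 -0.195] rows>= 2.0
[ 0.00248083  1.15859285 -0.06738183]
```

>>> {"method": "step_arm", "body": {
  "commands": [
    {"offset": [-0.014,0.004,0.002],"angular": [0,0,-0.09],"gripper": 1},
    {"offset": [0,0,0.002],"angular": [0,0,-0.09],"gripper": 1},
    {"offset": [0,0,0],"angular": [0,0,-0.025],"gripper": 1},
    {"offset": [0,0,0],"angular": [0,0,-0.01],"gripper": 1}
  ]
}}

```text
time_s: 39.5
eef_pos: [0.6207, 0.0988, 0.1095]
ee_rot: [-0.003, 0.712, 0.702, 0.008]
contact_force: [1.5, -2.7, -3.5]
finger_gap: 0.0142
```

```bash
python3 -c "
from h import *
to([.6231,.0938,.106],-3.5);print(env.get_state()['ft_torque'])"
```

```text
t 39.5 p [0.6207 0.0988 0.1095] head -0.79 tz [ 0.007  0.015 -1.   ] F [ 1.5 -2.7 -3.5] gap 0.0142 q [0.15 0.47 1.72 0.02 0.95 0.15]
offset [-0.017  0.008  0.012] per row [-0.0166  0.008   0.0116] rows>= 0.1
turn [ 0.004 -0.01   0.03 ] rows>= 0.3
[-0.43194403 -0.1773251  -0.55748182]
```

>>> {"method": "step_arm", "body": {
  "commands": [
    {"offset": [0,0,0],"angular": [0,0,0],"gripper": -0.09},
    {"offset": [0,0,0],"angular": [0,0,0],"gripper": -0.09},
    {"offset": [0,0,0],"angular": [0,0,0],"gripper": -0.09},
    {"offset": [0,0,0],"angular": [0,0,0],"gripper": -0.09},
    {"offset": [0,0,-0.12],"angular": [0,0,0],"gripper": -0.09},
    {"offset": [0,0,-0.12],"angular": [0,0,0],"gripper": -0.09},
    {"offset": [-0.15,0,0],"angular": [0,0,0],"gripper": 1},
    {"offset": [-0.15,0,0],"angular": [0,0,0],"gripper": 1},
    {"offset": [-0.15,0,0],"angular": [0,0,0],"gripper": 1},
    {"offset": [-0.15,0,0],"angular": [0,0,0],"gripper": 1},
    {"offset": [0,0,0],"angular": [0,0,0],"gripper": 1}
  ],
  "grip_force": 30
}}

```text
time_s: 40.6
eef_pos: [0.6181, -0.0858, 0.183]
ee_rot: [-0.002, 0.712, 0.702, 0.009]
contact_force: [-0.4, -0.0, -0.4]
finger_gap: 0.0121
```

```bash
python3 - <<'E'
from h import *
T,S=load('top0'),load('side0')
for n,a,b,r in(('s',(486,282),(485,356),5),('m',(456,278),(470,333),6),('l',(514,285),(501,383),8)):
  for thr in(150,190):
    A=blob(T,np.array(a)*.64,r,'w',thr)
    print(n,thr,np.round(plane(T,*A[0],.062),4))
    B=blob(S,np.array(b)*.64,r+4,'w',thr+20)
    if B: print('   tri',[np.round(x,4) for x in tri(T,A[0],S,B[0])],round(B[1],1))
to([.629,-.208,.15],-4.65,6)
snap('side','s8');snap('top','t8')
A=load('s8')['color'][110:270,180:400,::-1];cv2.imwrite('pics/s8c.png',cv2.resize(A,(770,560),interpolation=cv2.INTER_CUBIC))
E
```

```text
s 150 [ 0.6295 -0.2079  0.062 ]
   tri [array([ 0.6294, -0.208 ,  0.0588]), np.float64(0.0017)] 17.6Traceback (most recent call last):
  File "<stdin>", line 6, in <module>
TypeError: 'NoneType' object is not subscriptable
```

```bash
python3 - <<'E'
from h import *
to([.629,-.208,.15],-4.65,6)
snap('side','s8');snap('top','t8')
A=load('s8')['color'][110:270,180:400,::-1];B=load('t8')['color'][140:240,165:302,::-1]
cv2.imwrite('pics/s8c.png',np.vstack([cv2.resize(A,(400,290),interpolation=cv2.INTER_CUBIC),cv2.resize(B,(400,292),interpolation=cv2.INTER_CUBIC)]))
E
```

```text
t 40.6 p [ 0.6181 -0.0858  0.183 ] head -0.8 tz [ 0.01   0.015 -1.   ] F [-0.4 -0.  -0.4] gap 0.0121 q [-0.15  0.38  1.67  0.02  1.08 -0.14]
offset [-0.408  0.041  0.104] per row [-0.068   0.0068  0.0174] rows>= 2.5
turn [ 0.006 -0.01   0.043] rows>= 0.5
```

View pics/s8c.png

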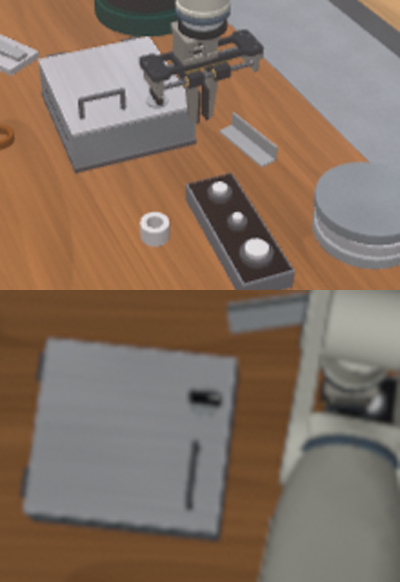

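Both views show the lid shut and the knob's marked end toward -y at (205,398), so it is latched. Now the keys.

>>> {"method": "step_arm", "body": {
  "commands": [
    {"offset": [-0.136,0.014,0.06],"angular": [0.006,-0.01,0.043],"gripper": 1},
    {"offset": [-0.136,0.022,0.06],"angular": [0,0,0],"gripper": 1},
    {"offset": [-0.132,0.022,0.06],"angular": [0,0,0],"gripper": 1},
    {"offset": [0,0,0.06],"angular": [0,0,0],"gripper": 1},
    {"offset": [0,0,0],"angular": [0,0,0],"gripper": 1}
  ]
}}

```text
time_s: 41.2
eef_pos: [0.6319, -0.1995, 0.1088]
ee_rot: [-0.001, 0.734, 0.68, 0.002]
contact_force: [0.1, 0.2, -0.5]
finger_gap: 0.0005
```

```bash
python3 -c "
from h import *
to([.6292,-.208,.075],-4.65)"
```

```text
t 41.2 p [ 0.6319 -0.1995  0.1088] head -4.38 tz [ 0.002  0.003 -1.   ] F [ 0.1  0.2 -0.5] gap 0.0005 q [-0.31  0.52  1.63  0.    0.99 -0.24]
offset [-0.029 -0.007  0.113] per row [-0.0292 -0.0069  0.1126] rows>= 0.7
turn [ 0.001 -0.002  0.003] rows>= 0.0
```

>>> {"method": "step_arm", "body": {
  "commands": [
    {"offset": [-0.029,-0.01,0.05],"angular": [0.001,-0.002,0.003],"gripper": 1},
    {"offset": [0,0,0.05],"angular": [0,0,0],"gripper": 1},
    {"offset": [0,0,0],"angular": [0,0,0],"gripper": 1}
  ]
}}

```text
time_s: 41.5
eef_pos: [0.6292, -0.2051, 0.0779]
ee_rot: [0.0, 0.734, 0.679, 0.0]
contact_force: [1.0, 0.7, -0.6]
finger_gap: 0.0007
```

```bash
python3 -c "
from h import *
to([.6292,-.208,.056],-4.65)"
```

```text
t 41.5 p [ 0.6292 -0.2051  0.0779] head -4.48 tz [ 0.001  0.    -1.   ] F [ 1.   0.7 -0.6] gap 0.0007 q [-0.32  0.55  1.65  0.    0.93 -0.24]
offset [-0.009  0.001  0.073] per row [-0.0095  0.0007  0.073 ] rows>= 0.4
turn [ 0.001 -0.     0.002] rows>= 0.0
```

>>> {"method": "step_arm", "body": {
  "commands": [
    {"offset": [-0.01,0,0.03],"angular": [0,0,0],"gripper": 1},
    {"offset": [0,0,0.025],"angular": [0,0,0],"gripper": 1},
    {"offset": [0,0,0.01],"angular": [0,0,0],"gripper": 1},
    {"offset": [0,0,0.01],"angular": [0,0,0],"gripper": 1}
  ]
}}

```text
time_s: 41.9
eef_pos: [0.6302, -0.2074, 0.0559]
ee_rot: [0.001, 0.734, 0.68, 0.001]
contact_force: [-9.2, 2.2, 34.1]
finger_gap: 0.0004
```

>>> {"method": "step_arm", "body": {
  "commands": [
    {"offset": [0,0,-0.04],"angular": [0,0,0],"gripper": 1},
    {"offset": [0,0,-0.06],"angular": [0,0,0],"gripper": 1},
    {"offset": [0,0,0],"angular": [0,0,0],"gripper": 1}
  ]
}}

```text
time_s: 42.2
eef_pos: [0.6311, -0.2076, 0.0873]
ee_rot: [0.002, 0.734, 0.68, 0.001]
contact_force: [-0.6, 0.3, 1.1]
finger_gap: 0.0004
```

```bash
python3 -c "
from h import *
to([.6361,-.1333,.082],-4.65)"
```

```text
t 42.2 p [ 0.6311 -0.2076  0.0873] head -4.39 tz [ 0.005 -0.001 -1.   ] F [-0.6  0.3  1.1] gap 0.0004 q [-0.32  0.54  1.65  0.    0.95 -0.24]
offset [ 0.248 -0.002  0.018] per row [ 0.2481 -0.0024  0.0176] rows>= 1.5
turn [0.003 0.    0.003] rows>= 0.0
```

>>> {"method": "step_arm", "body": {
  "commands": [
    {"offset": [0.125,-0.001,0],"angular": [0,0,0],"gripper": 1},
    {"offset": [0.12,-0.001,0],"angular": [0,0,0],"gripper": 1},
    {"offset": [0,0,0],"angular": [0,0,0],"gripper": 1}
  ]
}}

```text
time_s: 42.5
eef_pos: [0.6364, -0.1334, 0.0866]
ee_rot: [0.003, 0.735, 0.678, 0.002]
contact_force: [-0.1, -0.0, -0.7]
finger_gap: 0.0005
```

```bash
python3 -c "
from h import *
to([.6361,-.1333,.056],-4.65)"
```

```text
t 42.5 p [ 0.6364 -0.1334  0.0866] head -4.56 tz [ 0.007 -0.001 -1.   ] F [-0.1 -0.  -0.7] gap 0.0005 q [-0.21  0.52  1.68 -0.    0.93 -0.13]
offset [ 0.    -0.002  0.102] per row [ 0.0003 -0.0017  0.1019] rows>= 0.6
turn [0.004 0.001 0.001] rows>= 0.0
```

>>> {"method": "step_arm", "body": {
  "commands": [
    {"offset": [0,0,0.04],"angular": [0,0,0],"gripper": 1},
    {"offset": [0,0,0.035],"angular": [0,0,0],"gripper": 1},
    {"offset": [0,0,0.015],"angular": [0,0,0],"gripper": 1},
    {"offset": [0,0,0.006],"angular": [0,0,0],"gripper": 1}
  ]
}}

```text
time_s: 42.9
eef_pos: [0.6372, -0.134, 0.0558]
ee_rot: [0.003, 0.735, 0.678, 0.003]
contact_force: [-8.8, 7.8, 38.1]
finger_gap: 0.0005
```

Bottomed. Release it and move to the large key.

>>> {"method": "step_arm", "body": {
  "commands": [
    {"offset": [0,0,-0.04],"angular": [0,0,0],"gripper": 1},
    {"offset": [0,0,-0.06],"angular": [0,0,0],"gripper": 1},
    {"offset": [0,0,0],"angular": [0,0,0],"gripper": 1}
  ]
}}

```text
time_s: 43.2
eef_pos: [0.6367, -0.1362, 0.0853]
ee_rot: [0.002, 0.736, 0.677, 0.002]
contact_force: [0.3, 0.3, -0.0]
finger_gap: 0.0009
```

>>> {"method": "step_arm", "body": {
  "commands": [
    {"offset": [-0.125,-0.002,0],"angular": [0,0,0],"gripper": 1},
    {"offset": [-0.125,-0.002,0],"angular": [0,0,0],"gripper": 1},
    {"offset": [-0.125,-0.002,0],"angular": [0,0,0],"gripper": 1},
    {"offset": [-0.12,-0.002,0],"angular": [0,0,0],"gripper": 1},
    {"offset": [0,0,0],"angular": [0,0,0],"gripper": 1}
  ]
}}

```text
time_s: 43.7
eef_pos: [0.6193, -0.2904, 0.0798]
ee_rot: [0.001, 0.736, 0.677, 0.001]
contact_force: [0.2, -0.4, -0.3]
finger_gap: 0.0006
```

```bash
python3 -c "
from h import *
to([.6224,-.283,.0565],-4.65)"
```

```text
t 43.7 p [ 0.6193 -0.2904  0.0798] head -4.71 tz [ 0.003  0.    -1.   ] F [ 0.2 -0.4 -0.3] gap 0.0006 q [-0.44  0.58  1.6   0.    0.96 -0.36]
offset [0.025 0.008 0.078] per row [0.0252 0.008  0.0776] rows>= 0.5
turn [ 0.002 -0.    -0.001] rows>= 0.0
```

>>> {"method": "step_arm", "body": {
  "commands": [
    {"offset": [0.024,0.008,0],"angular": [0,0,0],"gripper": 1},
    {"offset": [0,0,0.03],"angular": [0,0,0],"gripper": 1},
    {"offset": [0,0,0.025],"angular": [0,0,0],"gripper": 1},
    {"offset": [0,0,0.014],"angular": [0,0,0],"gripper": 1},
    {"offset": [0,0,0.005],"angular": [0,0,0],"gripper": 1}
  ]
}}

```text
time_s: 44.2
eef_pos: [0.6218, -0.282, 0.056]
ee_rot: [0.001, 0.735, 0.678, -0.0]
contact_force: [-12.5, -1.9, 32.7]
finger_gap: 0.0002
```

Bottomed. Release, rise and check.

>>> {"method": "step_arm", "body": {
  "commands": [
    {"offset": [0,0,-0.04],"angular": [0,0,0],"gripper": 1},
    {"offset": [0,0,-0.08],"angular": [0,0,0],"gripper": 1},
    {"offset": [0,0,-0.15],"angular": [0,0,0],"gripper": 1},
    {"offset": [0,0,-0.15],"angular": [0,0,0],"gripper": 1},
    {"offset": [0,0,-0.15],"angular": [0,0,0],"gripper": 1},
    {"offset": [0,0,0],"angular": [0,0,0],"gripper": 1},
    {"offset": [0,0,0],"angular": [0,0,0],"gripper": 1}
  ]
}}

```text
time_s: 44.9
eef_pos: [0.6221, -0.275, 0.2301]
ee_rot: [-0.002, 0.733, 0.681, -0.001]
contact_force: [-1.3, 1.0, -0.8]
finger_gap: 0.0006
```

```bash
python3 - <<'E'
from h import *
st(); s=snap('side','s9');t=snap('top','t9')
A=blob(t,np.array((367,276))*.64,9,'d',70);B=blob(load('top0'),np.array((367,276))*.64,9,'d',70);print('knob rect now/start',A[2],B[2])
cv2.imwrite('pics/s9c.png',np.vstack([cv2.resize(s['color'][60:380,150:460,::-1],(620,400)),cv2.resize(t['color'][135:260,165:400,::-1],(620,200))]))
E
```

```text
t 44.9 p [ 0.6221 -0.275   0.2301] head -4.2 tz [-0.003  0.002 -1.   ] F [-1.3  1.  -0.8] gap 0.0006 q [-0.42  0.43  1.49  0.    1.23 -0.35]
knob rect now/start (10.630935033162435, 4.268481572469075, 7.305758953094482) (10.35843022664388, 4.085524241129558, 12.528807640075684)
```

View pics/s9c.png

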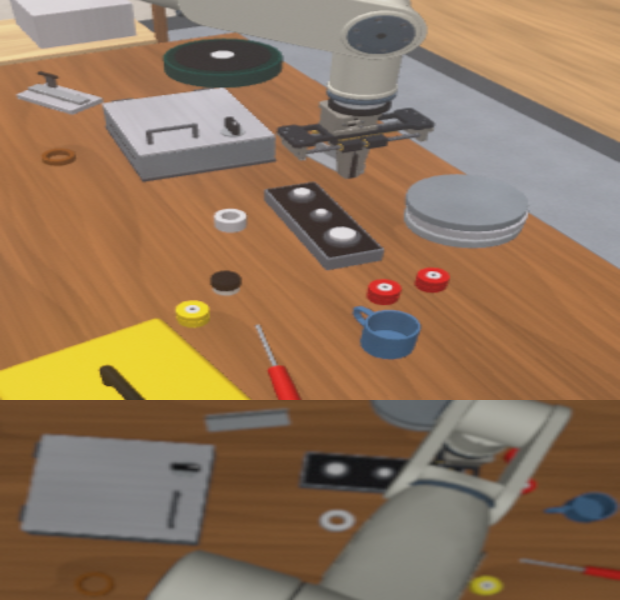

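The lid is shut, the knob lies at 7.3° in the picture (the handle measured 6.9° there, so about 0 latch), all keys are up and the bystanders are unmoved.

```bash
python3 -c "
from rig import env
print(env.close_job())"
```

```text
the job is handed in; nothing more can be done
None
```

I released the latch and opened the lid upright to about 92.7°. All four film rolls went flat on the chest floor, none stacked. I then shut the lid, turned the knob back to its stop, and pressed the keys small, medium, large. The job was handed in at about 45 s of the 210 s allowed.

**Last checks:**
- **Rolls:** one was nudged about 4 cm inside the chest partway through. A look before closing the lid showed all four still flat and apart.
- **Lid and latch:** the final pictures show the lid shut. The knob is within about 0.5° of latched by picture angle, and it was against its stop with 0.56 N m on the wrist.
- **Keys:** I judged each press by the tool stopping about 6 mm down against a hard stop; there is no direct reading of the keys. All three were up afterwards.
- **Other things on the table:** the core, loupe and the rest looked unmoved in the last pictures, by eye only. The arm hid part of the last top view.

**Off or higher than ideal:**
- **Key forces:** the presses peaked higher than needed, at 33 to 38 N vertical (about 40 N in total on the medium key), taken at the fingertips.
- **Camera agreement:** the two cameras disagreed by about 1.8 mm throughout.
- **Key height:** the cameras put the key tops at 58 mm, against the stated 62 mm. The presses bottoming at a tool height of 56 mm fit 62 mm.

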